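# Tip the plates out of their flush pockets and stack them on the cell's pins

### The job

Assemble the demountable sample cell: the white frame-shaped spacer (with the rectangular window) and the solid metal cover plate lie flush in the two pockets of the grey tray, with no room for fingers, so press each plate down at the notched end of its pocket until it tilts up, and take it by the raised end. Thread first the spacer, then the cover on top of it, over the two pins of the cell base, pushed fully home and lying flat. Do not displace or knock over the bottles, the petri dish or the stopwatch.

Things in the scene. Friction and masses are not known exactly. Their poses are not given: they have to be found in the camera images.
- tray: Grey plastic tray, fixed to the bench, 113 x 147 x 20 mm (its x, y, z), with two pockets side by side, 93 x 51 mm each, centred 38 mm either side of the tray's centre in y, long in x; the plates lie in them flush (0.5 mm below the 20 mm high rim) with 1.5 mm of play all round. Which plate lies in which pocket varies. Origin: centre of its underside.
- press_a (a point): Middle of the top edge of the plate end to be pressed in pocket a (pocket on the tray's + y side; this end towards the tray's - x), at the plate's top, 19.5 mm above the bench when flat. The tray's end wall is cut down here: a notch 38 mm wide, open outwards, its sill 11 mm above the bench, leaves room for fingertips to press down on the plate's very end; at full tilt this end has sunk about 9 mm. Fixed to the tray (does not move with the plate).
- press_b (a point): Middle of the top edge of the plate end to be pressed in pocket b (pocket on the tray's - y side; this end towards the tray's + x), at the plate's top, 19.5 mm above the bench when flat. The tray's end wall is cut down here: a notch 38 mm wide, open outwards, its sill 11 mm above the bench, leaves room for fingertips to press down on the plate's very end; at full tilt this end has sunk about 9 mm. Fixed to the tray (does not move with the plate).
- lift_a (a point): Middle of the top edge of the other plate end in pocket a, the one that rises, as it lies when flat (90 mm from press_a). Fixed to the tray.
- lift_b (a point): The same for pocket b (90 mm from press_b).
- pan_a (a joint): Angle (rad) of the tilting steel floor pan of pocket a: 0 flat, 0.30 fully tilted (stop). The hinge line runs across the pocket at the pan's top surface, 30 mm from the pressed end of the plate, so the far end of the plate rises about 18 mm at full tilt. A stiff friction hinge (0.06 N m): it turns when the plate is pressed with about 4 N or more on its pressed end and then stays where it is left, with or without the plate.
- pan_b (a joint): Angle (rad) of the tilting steel floor pan of pocket b: 0 flat, 0.30 fully tilted (stop). The hinge line runs across the pocket at the pan's top surface, 30 mm from the pressed end of the plate, so the far end of the plate rises about 18 mm at full tilt. A stiff friction hinge (0.06 N m): it turns when the plate is pressed with about 4 N or more on its pressed end and then stays where it is left, with or without the plate.
- spacer: White plastic spacer, a flat frame 90 x 48 x 6 mm (its x, y, z), with a plain 9 mm hole through it 36 mm either side of the centre along x (for the pins); it looks the same after a half turn about z. Origin: centre of its underside; x along the 90 mm length, z up. A rectangular window 36 x 22 mm (x, y) in its middle. 35 to 70 g. Goes on the pins first.
- cover: Bare aluminium cover plate, solid but for the two holes, with a small engraved circle in the middle of its top, 90 x 48 x 6 mm (its x, y, z), with a plain 9 mm hole through it 36 mm either side of the centre along x (for the pins); it looks the same after a half turn about z. Origin: centre of its underside; x along the 90 mm length, z up. 56 to 112 g. Goes on top of the spacer.
- cell_base: Cell base, fixed to the bench: dark steel foot 100 x 56 x 6 mm, on it an aluminium pedestal 88 x 28 mm, narrower than the plates, whose top is 20 mm above the bench; from it rise two steel pins 6 mm thick, 36 mm either side of the centre along x, 22 mm high (tops 42 mm above the bench, the last 6.5 mm tapering to 2.4 mm). Origin: centre of the foot's underside, x along the line of the pins, z up.
- seat (a point): Centre of the pedestal's top: where the centre of the spacer's underside comes to lie.
- seat_top (a point): 6 mm above seat: where the centre of the cover's underside comes to lie on the spacer.
- amber_bottle: Amber glass reagent bottle, 56 mm across, 115 mm high, loose, standing beyond one end of the cell base (which end varies), about 105 to 115 mm from its centre: the hand has no room there. Origin: centre of its underside.
- petri_dish: Petri dish, 67 mm across, 16 mm high, loose, beyond the other end of the cell base. Origin: centre of its underside.
- dropper_bottle: Small dropper bottle, 36 mm across, 97 mm high, loose, beside the tray on its +y side, about 140 mm from its centre. Origin: centre of its underside.
- stopwatch: Black stopwatch lying flat, 73 x 62 x 18 mm, loose, at the back. Origin: underside centre.
Not all that is in view belongs to the job. Leave any purple or yellow look-alike of the spacer alone.

How it is judged (in metres and radians):
On the way, in this order (a step that is already met when the one before it is completed fails the run):
1. a plate is tilted up in its pocket (value of joint any of pan_a, pan_b above 0.2 rad), for 0.1 s.
2. the spacer is over both pins, down on the pedestal (distance between spacer and seat below 0.004 m and angle between the x axis of spacer and the x axis of cell_base, either way round below 0.09 rad and angle between spacer's own z axis and vertical below 0.06 rad), for 0.2 s.
3. the cover is over both pins, down on the spacer (distance between cover and seat_top below 0.004 m and angle between the x axis of cover and the x axis of cell_base, either way round below 0.09 rad and angle between cover's own z axis and vertical below 0.06 rad), for 0.2 s.
At the end, for the whole second after the job is handed in: The spacer lies flat on the pedestal and the cover flat on the spacer, both threaded over the two pins: the centre of each underside within 4 mm of its place, lengthwise in line with the pins within 0.09 rad, level within 0.06 rad, at rest (all of step 2 and all of step 3 and linear speed of each of spacer, cover below 0.02 m/s); the robot touches nothing.
It fails at once if the amber bottle is displaced by more than 25 mm (distance of amber_bottle from where it was at the start of the episode above 0.025 m).
It fails at once if the petri dish is displaced by more than 25 mm (distance of petri_dish from where it was at the start of the episode above 0.025 m).
It fails at once if the dropper bottle is displaced by more than 25 mm (distance of dropper_bottle from where it was at the start of the episode above 0.025 m).
It fails at once if the stopwatch is displaced by more than 25 mm (distance of stopwatch from where it was at the start of the episode above 0.025 m).
It fails at once if a bottle is knocked over (angle between any of amber_bottle, dropper_bottle's own z axis and vertical above 0.5 rad).
It also fails if it takes over 72 s, if anything falls off the work surface, if the arm or the gripper's body presses on something with over 40 N, if the wrist force passes 120 N, or if a joint passes its speed limit or range.

### The arm

A 6-joint arm with a two-finger parallel gripper is mounted at the origin on a cart in front of the work surface, level with it; the furniture and walls round the work are solid. World frame = base frame: x ahead of the robot, y to its left, z up, the work surface at z = 0. Lengths are in m, angles in degrees, forces in N, time in s.
With the tool pointing down it reaches from about 0.3 to 0.75 m from the base axis. Payload 8.5 kg.
Tool frame: the origin (TCP) lies at the very end of the fingers, on their centre line; the grasp point (between the pads) lies 19 mm behind it (env.grip_depth is the z of the grasp point in the tool frame, in m); z points along the fingers, y is the direction in which the jaws open and shut (so a half turn about z gives the same grasp; the last joint's range is limited). The gripper opens to 85 mm and grips with 20 to 120 N. Pads are 22 mm wide; open, the fingers measure 114 mm over their backs; the gripper's body (76 mm by 85 mm) begins 54 mm behind the grasp point. The pads swing forward as they close: fully open they stand 13 mm farther back than shut.
Start: joints at [-81.091, 21.807, 74.336, -0, 83.858, -12.336], TCP at [0.199, -0.513, 0.231] pointing down, gripper open.
Joint ranges: [-178.18, 178.18], [-50.72, 133.34], [12.68, 142.11], [-81.47, 261.47], [9.98, 163.14], [-165.26, 165.26]. Speed limits (degrees/s): [136.94, 136.94, 180, 180, 180, 180].

### API

Orientations are given as a 3x3 rotation matrix whose columns are the frame's x, y, z axes.
In Python, from rig import env gives the robot as it stands.
- The arm moves only by the tool apply_moves, never from a script. Its argument "plan" is a list of rows, each an object of numbers: "tx", "ty", "tz": the shift along the world's x, y, z in mm; "rx", "ry", "rz": the turn, a rotation vector about the world's x, y, z in rad; "jaw": the opening, from -1 (shut) to 1 (fully open). A call has 1 to 12 rows; each row is the pose to reach, as a shift and turn from the pose measured when the call began; what a row does not reach only later rows make up. A row lasts 1/10 s, in which the tool goes at most 50 mm and 8.59 degrees, less where a joint would pass 70% of its speed; a pose out of reach is approached as far as the arm can. A call with a gripper value outside its range is refused whole. The fingers move at their own pace and stop on an object; "grip_force" is the grip in N (left out, the last holds). Time passes only in rows, so rows that repeat a pose let the fingers close. It gives the time, the measured TCP pose, the force and the opening at its end, in the units of the state.
- env.observe(): the state, without advancing time (a new reading comes with each control period).
- env.get_image(name): name is "side" or "top"; returns a dict with "image" (400x640x3 uint8, red, green, blue), "intrinsics" (3x3 intrinsics, pixels), "world_from_camera" (4x4, takes a point from camera to world coordinates). Camera axes: x right, y up, looking along -z (the intrinsics and any distortion apply to the point x, -y, -z); pixel columns grow to the right and rows downward; lengths in m; the calibration is good to about 2 mm. A picture is of the moment at which its call begins. There is no depth.
- env.close_job(): hands the job in, once; it reports no verdict.
The state is a dict: "time_s": time; "q": joint angles; "qvel": joint speeds; "joint_efforts": joint torques, N m; "position": TCP position; "tool_rot": TCP orientation; "ft_force": force on the tool from outside, world axes, zero at the start; "wrist_torque": the same for the moment, N m; "grip_width": finger opening in m.
Only numpy, scipy, OpenCV 4.12 (cv2) and the standard library are available. Lean on these libraries where they do the work, as an engineer would, in place of code of your own. Each camera call takes 0.05 s, during which the arm holds its last target.

## Working session

There is one attempt and no reset: what is moved stays moved. The work goes in short steps, Python scripts to look and compute and a tool call to move; the robot and the scene stay as the last step left them, time stands still between calls to the robot, and variables do not carry over. Pictures are saved under pics/ and viewed, and the job is handed in when it is done.

Besides the shell and the picture viewer there is one more tool, called as name([rows], argument=value, ...), one row to a line, values as JSON. apply_moves: Moves the arm, as the interface text tells. Its arguments: {"type":"object","properties":{"plan":{"type":"array","items":{"type":"object","properties":{"tx":{"type":"number"},"ty":{"type":"number"},"tz":{"type":"number"},"rx":{"type":"number"},"ry":{"type":"number"},"rz":{"type":"number"},"jaw":{"type":"number"}}}},"grip_force":{"type":"number"}},"required":["plan"]}

```bash
ls; mkdir -p pics
python3 - <<'E'
from rig import env
import cv2
s=env.observe(); print(s)
for n in ("top","side"):
    d=env.get_image(n); cv2.imwrite(f"pics/{n}0.png",d["image"][:,:,::-1]); print(n,{k:v for k,v in d.items() if k!="image"})
E
```

```text
pics
{'time_s': 0.0, 'q': array([-8.10906955e+01,  2.18405528e+01,  7.43871406e+01,  7.66906982e-04,
        8.38584272e+01, -1.23340424e+01]), 'qvel': array([ 0.0166782 ,  0.00376342, -0.00416562,  0.02426742, -0.05664377,
        0.04125239]), 'joint_efforts': array([ 1.31995412e-04, -4.48454618e+01, -2.31272990e+01, -1.07202059e-04,
        4.78624526e-03, -1.17412137e-05]), 'position': array([ 0.19924886, -0.5123072 ,  0.23070183]), 'tool_rot': array([[ 9.32050508e-01,  3.62328307e-01, -2.19636598e-04],
       [ 3.62328219e-01, -9.32049382e-01,  1.48701252e-03],
       [ 3.34074572e-04, -1.46555131e-03, -9.99998870e-01]]), 'ft_force': array([-0.3766912 , -1.21384948, -0.42788245]), 'wrist_torque': array([-0.0067831 , -0.01361458,  0.08683863]), 'grip_width': 0.08541914108947547}
top {'intrinsics': array([[474.44859297,   0.        , 320.38345837],
       [  0.        , 474.44859297, 200.67555434],
       [  0.        ,   0.        ,   1.        ]]), 'world_from_camera': array([[-0.01730413,  0.99651897, -0.08155071,  0.41435101],
       [-0.99979862, -0.01641649,  0.01154244,  0.056818  ],
       [ 0.01016349,  0.08173402,  0.99660235,  1.29680412],
       [ 0.        ,  0.        ,  0.        ,  1.        ]])}
side {'intrinsics': array([[368.53552135,   0.        , 321.08780235],
       [  0.        , 368.53552135, 201.67590094],
       [  0.        ,   0.        ,   1.        ]]), 'world_from_camera': array([[-0.99432714,  0.04085954, -0.09820407,  0.43901918],
       [-0.10636006, -0.39096133,  0.91424109,  0.88009935],
       [-0.00103852,  0.91949972,  0.39308928,  0.39989331],
       [ 0.        ,  0.        ,  0.        ,  1.        ]])}
```

View pics/top0.png

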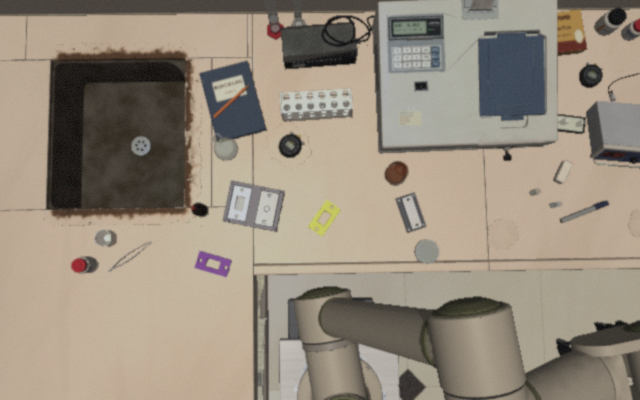

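View pics/side0.png

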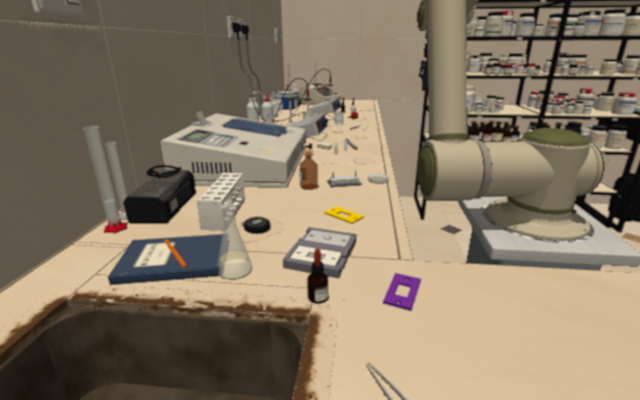

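```bash
cat > h.py <<'E'
from rig import env
import cv2, numpy as np
from scipy.spatial.transform import Rotation as R
def proj(d,P):
    P=np.atleast_2d(P).astype(float); T=np.linalg.inv(d["world_from_camera"]); c=P@T[:3,:3].T+T[:3,3]
    K=d["intrinsics"]; return np.c_[K[0,0]*c[:,0]/-c[:,2]+K[0,2], K[1,1]*c[:,1]/c[:,2]+K[1,2]]
def ray(d,uv,z):
    uv=np.atleast_2d(uv).astype(float);K=d["intrinsics"];T=d["world_from_camera"]
    v=np.c_[(uv[:,0]-K[0,2])/K[0,0],-(uv[:,1]-K[1,2])/K[1,1],-np.ones(len(uv))]@T[:3,:3].T
    o=T[:3,3]; return o+v*((z-o[2])/v[:,2])[:,None]
def crop(d,x0,y0,x1,y1,f,name):
    im=d["image"][y0:y1,x0:x1,::-1]; im=cv2.resize(im,None,fx=f,fy=f,interpolation=cv2.INTER_CUBIC); cv2.imwrite("pics/"+name,im)
def st():
    s=env.observe(); print("t",round(s["time_s"],2),"pos",s["position"].round(4),"F",s["ft_force"].round(1),"w",round(s["grip_width"],4)); print(s["tool_rot"].round(4)); return s
E
python3 - <<'E'
from h import *
d=env.get_image("top")
crop(d,190,165,300,245,7,"t1.png"); crop(d,370,150,450,270,5,"b1.png")
d=env.get_image("side")
crop(d,270,215,370,305,8,"s1.png"); crop(d,290,140,400,200,7,"s2.png")
E
```

```text
(no output)
```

View pics/t1.png

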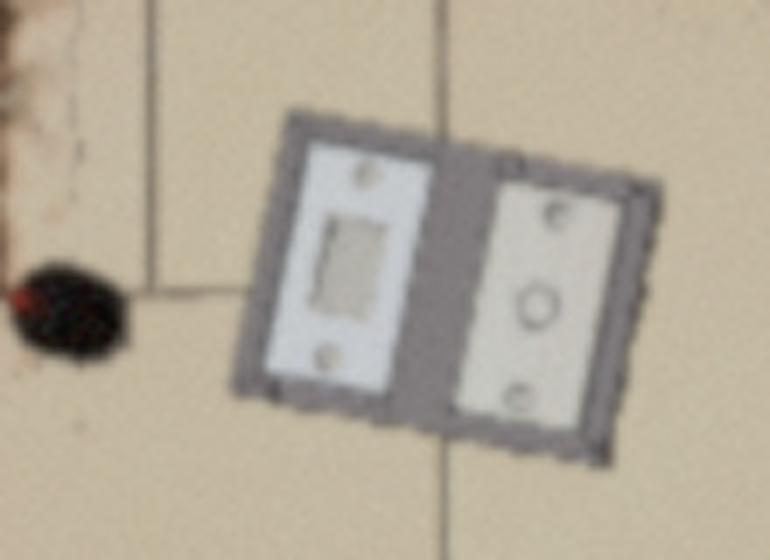

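View pics/b1.png

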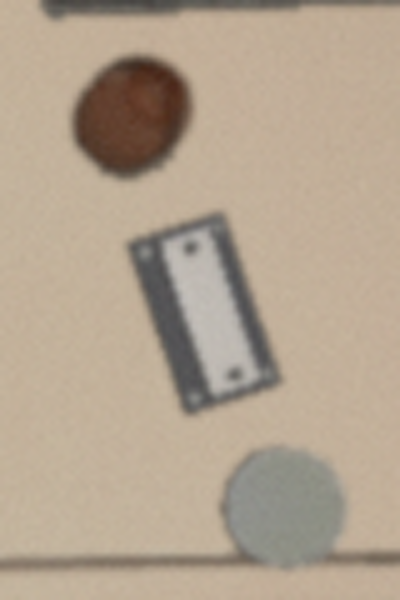

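View pics/s1.png

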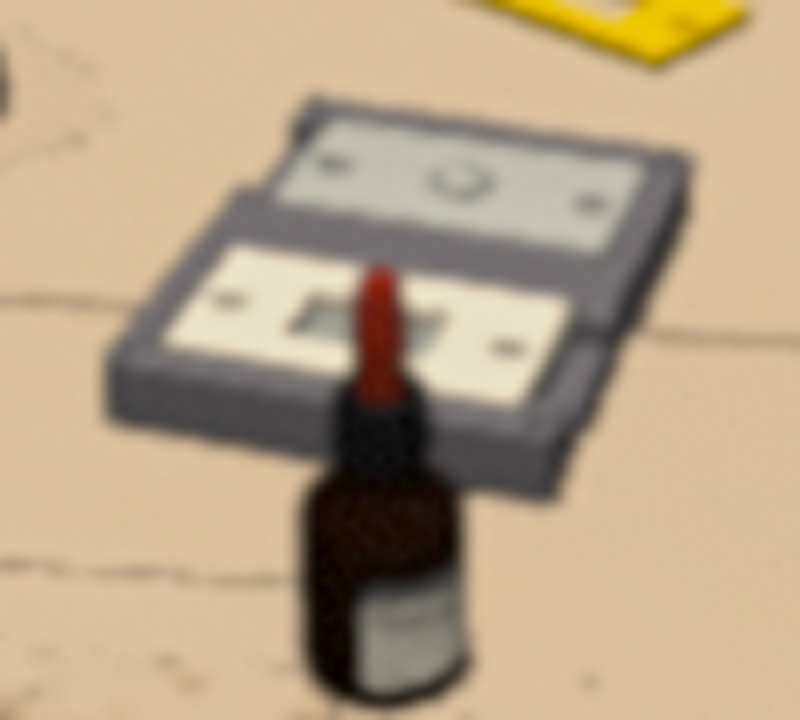

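View pics/s2.png

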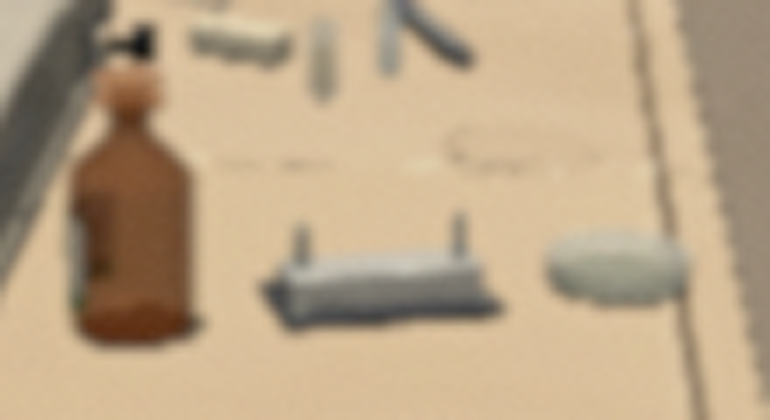

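Candidates for the spacer: the white frame in the left pocket (top 240,205), the purple look‑alike (213,264) and the yellow one (324,217). The white one in pocket a is the target. The cover is the plate with the circle in the right pocket (267,208). In the crops, pocket a's notch is at the robot side and pocket b's at the far side, matching the description. The amber bottle is at the far end of the base and the petri dish at the near end.

```bash
cat > fit.py <<'E'
from h import *
from scipy.optimize import least_squares
def T2(p,L):  # planar pose -> world
    x,y,a=p; c,s=np.cos(a),np.sin(a); L=np.atleast_2d(L).astype(float)
    return np.c_[x+c*L[:,0]-s*L[:,1], y+s*L[:,0]+c*L[:,1], L[:,2]]
def fit(views,p0):
    def f(p): return np.concatenate([(proj(d,T2(p,L))-uv).ravel() for d,L,uv in views])
    r=least_squares(f,p0,loss='soft_l1'); return r.x, f(r.x).reshape(-1,2)
def un(c,o,f): return (np.array(c,float)+.5)/f-.5+np.array(o)
E
python3 - <<'E'
from fit import *
d=env.get_image("top"); e=env.get_image("side")
# tray: spacer (pocket a at +y), cover
def plate(cy,z=.0195): return [[.045,cy+.024,z],[.045,cy-.024,z],[-.045,cy-.024,z],[-.045,cy+.024,z],[.036,cy,z],[-.036,cy,z]]
La=plate(.038);Lb=plate(-.038)
uva=un([(308,140),(433,165),(388,390),(265,372),(367,175),(328,357)],(190,165),7)
uvb=un([(497,182),(620,205),(578,430),(457,407),(559,213),(518,398)],(190,165),7)
L=np.array(La+Lb); uv=np.r_[uva,uvb]
p,r=fit([(d,L,uv)],[.4,.23,-.2]); print("tray top",p.round(4),r.round(1).tolist())
# side: scale 8 off (270,215). left in side = +x
Ls=np.array([La[i] for i in (0,1,2,3,4,5)]+[Lb[i] for i in (0,1,2,3,4,5)])
uvs=un([(160,345),(232,245),(575,295),(525,403),(230,300),(508,346),(272,197),(325,120),(650,162),(603,252),(334,163),(590,202)],(270,215),8)
p2,r2=fit([(e,Ls,uvs)],p); print("tray side",p2.round(4),r2.round(1).tolist())
C=[[.05,.028,.006],[.05,-.028,.006],[-.05,-.028,.006],[-.05,.028,.006]]
uc=un([(130,243),(222,214),(280,381),(187,411)],(370,150),5)
q,r=fit([(d,C,uc)],[.37,-.18,.2]);print("base top foot",q.round(4),r.round(1).tolist())
q,r=fit([(d,[[.036,0,.04],[-.036,0,.04]],un([(192,247),(235,374)],(370,150),5))],q);print("base top pins",q.round(4),r.round(1).tolist())
uo=un([(303,228),(458,215),(302,262),(462,254)],(290,140),7)
q2,r=fit([(e,[[.036,0,.042],[-.036,0,.042],[.036,0,.02],[-.036,0,.02]],uo)],q);print("base side",q2.round(4),r.round(1).tolist())
# dish, bottles
print("amber",ray(d,un([(132,118)],(370,150),5),.06),"petri",ray(d,un([(285,507)],(370,150),5),.016),"drop",ray(d,un([(70,310)],(190,165),7),.05))
E
```

```text
tray top [ 0.5091  0.2241 -0.2072] [[0.2, 0.2], [-0.3, -0.0], [-0.6, 0.5], [-0.5, -0.3], [-0.2, 0.1], [-0.1, 0.3], [0.7, -0.5], [0.6, -0.4], [0.0, 0.2], [-0.2, 0.1], [-0.1, 0.0], [0.5, -0.2]]
tray side [ 0.5084  0.2235 -0.1994] [[0.4, -0.2], [0.2, 0.4], [-0.2, 1.0], [-0.5, 0.2], [0.4, -0.0], [0.5, 0.0], [-0.1, 0.1], [0.6, -0.3], [-0.7, 0.2], [-0.3, -0.4], [-0.2, -0.2], [-0.0, -0.3]]
base top foot [ 0.485  -0.2037  0.2992] [[-0.7, -0.4], [0.2, -0.9], [0.6, 0.4], [-0.2, 0.8]]
base top pins [ 0.4838 -0.2015  0.2949] [[-0.1, -0.2], [0.1, 0.2]]
base side [ 0.4837 -0.2033  0.3086] [[-0.0, -1.0], [0.4, -0.6], [0.0, 1.0], [-0.4, 0.5]]
amber [[ 0.58483929 -0.15780563  0.06      ]] petri [[ 0.37856584 -0.24152194  0.016     ]] drop [[0.50004556 0.36001611 0.05      ]]
```

```bash
cat > rend.py <<'E'
from fit import *
S=8
def box(x0,x1,y0,y1,z0,z1): return np.array([[x,y,z] for x in(x0,x1) for y in (y0,y1) for z in (z0,z1)])
def cyl(x,y,r,z,n=24): t=np.linspace(0,2*np.pi,n,endpoint=False); return np.c_[x+r*np.cos(t),y+r*np.sin(t),np.full(n,z)]
def layers_base(): 
    return [box(-.05,.05,-.028,.028,0,.006),box(-.05,.05,-.028,.028,.006,.006),box(-.044,.044,-.014,.014,.006,.02),box(-.044,.044,-.014,.014,.02,.02),
      np.r_[cyl(.036,0,.003,.02),cyl(.036,0,.003,.036)], np.r_[cyl(-.036,0,.003,.02),cyl(-.036,0,.003,.036)]]
def masks(d,W,roi,sig):
    x0,y0,x1,y1=roi; own=np.zeros(((y1-y0)*S,(x1-x0)*S),np.int32)
    for i,P in enumerate(W):
        uv=(proj(d,P)-[x0,y0]+.5)*S-.5
        h=cv2.convexHull(uv.astype(np.float32))[:,0]
        cv2.fillConvexPoly(own,np.round(h*16).astype(np.int32),i+1,shift=4)
    M=[]
    for i in range(len(W)+1):
        m=(own==i).astype(np.float32); m=cv2.GaussianBlur(m,(0,0),sig*S); m=cv2.resize(m,None,fx=1/S,fy=1/S,interpolation=cv2.INTER_AREA); M.append(m.ravel())
    return np.array(M).T
def rfit(d,img,layers,pose,p0,roi,sig=.5,step=(.001,.001,.01),n=300):
    from scipy.optimize import minimize
    x0,y0,x1,y1=roi; I=img[y0:y1,x0:x1].reshape(-1,3).astype(float)
    def cost(p):
        M=masks(d,[pose(p,L) for L in layers],roi,sig); A=M.T@M+1e-3*np.eye(M.shape[1]); c=np.linalg.solve(A,M.T@I); return np.abs(M@c-I).clip(0,40).__pow__(2).mean()
    sx=np.vstack([p0]+[np.array(p0)+np.eye(len(p0))[i]*step[i]*2 for i in range(len(p0))])
    r=minimize(cost,p0,method='Nelder-Mead',options=dict(initial_simplex=sx,maxfev=n,xatol=2e-5,fatol=1e-3)); return r.x,r.fun
def avg(name,n=3):
    ds=[env.get_image(name) for _ in range(n)]; return ds[0],np.mean([x["image"].astype(float) for x in ds],0)
E
python3 - <<'E'
from rend import *
d,I=avg("top",3); np.save("top_start.npy",I); e,J=avg("side",3); np.save("side_start.npy",J)
for sig in (.4,.6,.9): print("top",sig,rfit(d,I,layers_base(),T2,[.4845,-.2025,.30],(390,185,432,238),sig))
for sig in (.4,.6,.9): print("side",sig,rfit(e,J,layers_base(),T2,[.4845,-.2025,.30],(322,165,366,190),sig))
def lt():
    L=[box(-.0565,.0565,-.0735,.0735,0,.02),box(-.0565,.0565,-.0735,.0735,.02,.02)]
    for cy in (.038,-.038): L.append(box(-.045,.045,cy-.024,cy+.024,.0195,.0195))
    L.append(box(-.018,.018,.027,.049,.0195,.0195))
    return L
print("tray top",rfit(d,I,lt(),T2,[.509,.224,-.2035],(218,175,290,238),.6))
print("tray side",rfit(e,J,lt()[:4],T2,[.509,.224,-.2035],(282,222,360,278),.6))
E
```

```text
top 0.4 (array([ 0.48459393, -0.20333476,  0.29935353]), np.float64(31.83145874197058))
top 0.6 (array([ 0.48452191, -0.20330062,  0.30017348]), np.float64(22.343063813725337))
top 0.9 (array([ 0.48455693, -0.2031615 ,  0.30228005]), np.float64(22.832395824356514))
side 0.4 (array([ 0.48387689, -0.20371086,  0.29957369]), np.float64(48.87033194490351))
side 0.6 (array([ 0.48381086, -0.20314289,  0.28945755]), np.float64(36.54032715192732))
side 0.9 (array([ 0.48394591, -0.20401794,  0.28833012]), np.float64(32.44555602941593))
tray top (array([ 0.50873668,  0.22424406, -0.21408996]), np.float64(60.63339434203317))
tray side (array([ 0.50882829,  0.22383096, -0.21160852]), np.float64(331.6064222083924))
```

apply_moves([
  {"tx": 268,"ty": 784,"tz": -60,"rz": 2.559,"jaw": -1},
  {"tx": 268,"ty": 784,"tz": -60,"rz": 2.559,"jaw": -1},
  {"tx": 268,"ty": 784,"tz": -60,"rz": 2.559,"jaw": -1},
  {"tx": 268,"ty": 784,"tz": -60,"rz": 2.559,"jaw": -1},
  {"tx": 268,"ty": 784,"tz": -60,"rz": 2.559,"jaw": -1},
  {"tx": 268,"ty": 784,"tz": -60,"rz": 2.559,"jaw": -1},
  {"tx": 268,"ty": 784,"tz": -60,"rz": 2.559,"jaw": -1},
  {"tx": 268,"ty": 784,"tz": -60,"rz": 2.559,"jaw": -1},
  {"tx": 268,"ty": 784,"tz": -60,"rz": 2.559,"jaw": -1},
  {"tx": 268,"ty": 784,"tz": -60,"rz": 2.559,"jaw": -1},
  {"tx": 268,"ty": 784,"tz": -60,"rz": 2.559,"jaw": -1},
  {"tx": 268,"ty": 784,"tz": -60,"rz": 2.559,"jaw": -1},
], grip_force=40)

```text
validation failed for argument at $.pl...
```

```bash
cat >> h.py <<'E'
def go(P,Rt,s=None):
    s=s or env.observe(); d=(np.array(P)-s["position"])*1000; r=R.from_matrix(Rt@s["tool_rot"].T).as_rotvec(); print("delta mm",d.round(1),"rv",r.round(3),"q",s["q"].round(1))
def tool(yaw,tilt=0):
    # x axis at yaw, z down, then tilted about tool y by tilt (rad)
    return R.from_euler('z',yaw).as_matrix()@np.diag([1.,-1,-1])@R.from_euler('y',tilt).as_matrix()
TR=(.5088,.2240,-.212); BS=(.4843,-.2033,.299)
E
python3 - <<'E'
from fit import *
s=st(); P=T2(TR,[-.051,.038,.06])[0]; go(P,tool(TR[2]+np.pi),s)
E
```

```text
t 0.6 pos [ 0.1993 -0.5126  0.2313] F [ 0.5 -0.  -0.8] w 0.0854
[[ 0.932   0.3624  0.    ]
 [ 0.3624 -0.932  -0.    ]
 [ 0.      0.     -1.    ]]
delta mm [ 267.6  784.5 -171.3] rv [-0.     0.     2.559] q [-81.1  21.8  74.3   0.   83.9 -12.3]
```

apply_moves([
  {"tx": 16,"ty": 47,"tz": -3,"rx": 0,"ry": 0,"rz": 0.149,"jaw": -1},
], grip_force=40)

```text
time_s: 0.7
position: [0.2142, -0.4686, 0.2277]
tool_rot: [[0.869, 0.495, -0.0], [0.495, -0.869, -0.002], [-0.001, 0.001, -1.0]]
ft_force: [1.1, 0.6, -0.1]
grip_width: 0.0731
```

apply_moves([
  {"tx": 253,"ty": 740,"tz": -60,"rx": 0,"ry": 0,"rz": 2.41,"jaw": -1},
  {"tx": 253,"ty": 740,"tz": -60,"rx": 0,"ry": 0,"rz": 2.41,"jaw": -1},
])

```text
time_s: 0.9
position: [0.2477, -0.3696, 0.2203]
tool_rot: [[0.679, 0.735, 0.0], [0.735, -0.679, 0.0], [0.0, 0.0, -1.0]]
ft_force: [0.9, 0.2, -0.3]
grip_width: 0.0444
```

apply_moves([
  {"tx": 219,"ty": 641,"tz": -80,"rx": 0,"ry": 0,"rz": 2.104,"jaw": -1},
  {"tx": 219,"ty": 641,"tz": -80,"rx": 0,"ry": 0,"rz": 2.104,"jaw": -1},
  {"tx": 219,"ty": 641,"tz": -80,"rx": 0,"ry": 0,"rz": 2.104,"jaw": -1},
  {"tx": 219,"ty": 641,"tz": -80,"rx": 0,"ry": 0,"rz": 2.104,"jaw": -1},
  {"tx": 219,"ty": 641,"tz": -80,"rx": 0,"ry": 0,"rz": 2.104,"jaw": -1},
  {"tx": 219,"ty": 641,"tz": -80,"rx": 0,"ry": 0,"rz": 2.104,"jaw": -1},
  {"tx": 219,"ty": 641,"tz": -80,"rx": 0,"ry": 0,"rz": 2.104,"jaw": -1},
  {"tx": 219,"ty": 641,"tz": -80,"rx": 0,"ry": 0,"rz": 2.104,"jaw": -1},
  {"tx": 219,"ty": 641,"tz": -80,"rx": 0,"ry": 0,"rz": 2.104,"jaw": -1},
  {"tx": 219,"ty": 641,"tz": -80,"rx": 0,"ry": 0,"rz": 2.104,"jaw": -1},
  {"tx": 219,"ty": 641,"tz": -80,"rx": 0,"ry": 0,"rz": 2.104,"jaw": -1},
  {"tx": 219,"ty": 641,"tz": -80,"rx": 0,"ry": 0,"rz": 2.104,"jaw": -1},
])

```text
time_s: 2.1
position: [0.4402, 0.1951, 0.15]
tool_rot: [[-0.87, 0.493, 0.001], [0.493, 0.87, 0.0], [-0.0, 0.001, -1.0]]
ft_force: [0.6, -0.3, 1.2]
grip_width: 0.0001
```

Run:
```python
from fit import *
s=st(); P=T2(TR,[-.051,.038,.03])[0]; go(P,tool(TR[2]+np.pi),s)
```

```text
t 2.1 pos [0.4402 0.1951 0.15  ] F [ 0.6 -0.3  1.2] w 0.0001
[[-8.702e-01  4.926e-01  5.000e-04]
 [ 4.926e-01  8.702e-01  4.000e-04]
 [-3.000e-04  6.000e-04 -1.000e+00]]
delta mm [  26.8   76.8 -120. ] rv [-0.     0.     0.303] q [  9.8  19.7  92.6   0.   67.7 -50.7]
```

apply_moves([
  {"tx": 27,"ty": 77,"tz": -40,"rx": 0,"ry": 0,"rz": 0.303,"jaw": -1},
  {"tx": 27,"ty": 77,"tz": -60,"rx": 0,"ry": 0,"rz": 0.303,"jaw": -1},
  {"tx": 27,"ty": 77,"tz": -90,"rx": 0,"ry": 0,"rz": 0.303,"jaw": -1},
  {"tx": 27,"ty": 77,"tz": -120,"rx": 0,"ry": 0,"rz": 0.303,"jaw": -1},
  {"tx": 27,"ty": 77,"tz": -120,"rx": 0,"ry": 0,"rz": 0.303,"jaw": -1},
])

```text
time_s: 2.6
position: [0.4653, 0.2717, 0.0268]
tool_rot: [[-0.978, 0.21, -0.006], [0.21, 0.978, -0.002], [0.006, -0.003, -1.0]]
ft_force: [-0.2, -0.2, 0.3]
grip_width: 0.0001
```

Run:
```python
from fit import *
s=st(); P=T2(TR,[-.051,.038,.012])[0]; go(P,tool(TR[2]+np.pi),s)
d=env.get_image("top"); crop(d,200,165,300,265,6,"p1.png")
d=env.get_image("side"); crop(d,270,195,390,285,6,"p2.png")
```

```text
t 2.6 pos [0.4653 0.2717 0.0268] F [-0.2 -0.2  0.3] w 0.0001
[[-0.9777  0.21   -0.0063]
 [ 0.21    0.9777 -0.0017]
 [ 0.0058 -0.003  -1.    ]]
delta mm [  1.7   0.2 -14.8] rv [ 0.002 -0.006 -0.   ] q [ 17.7  34.4  91.4   0.   54.5 -60.2]
```

View pics/p2.png

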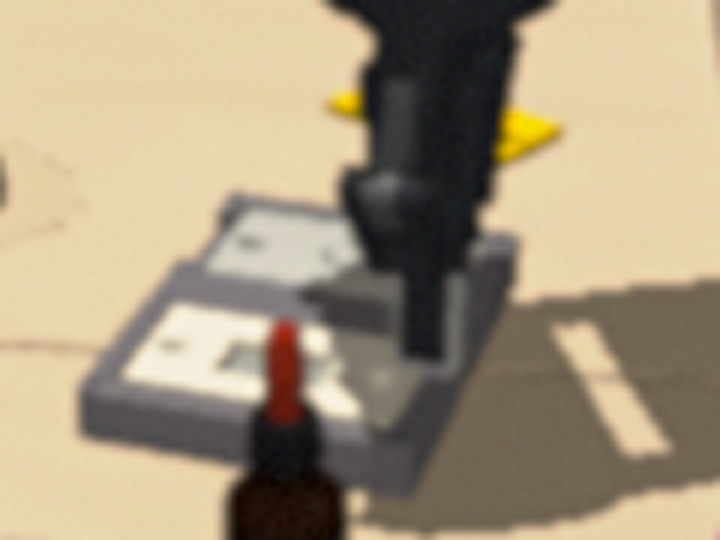

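View pics/p1.png

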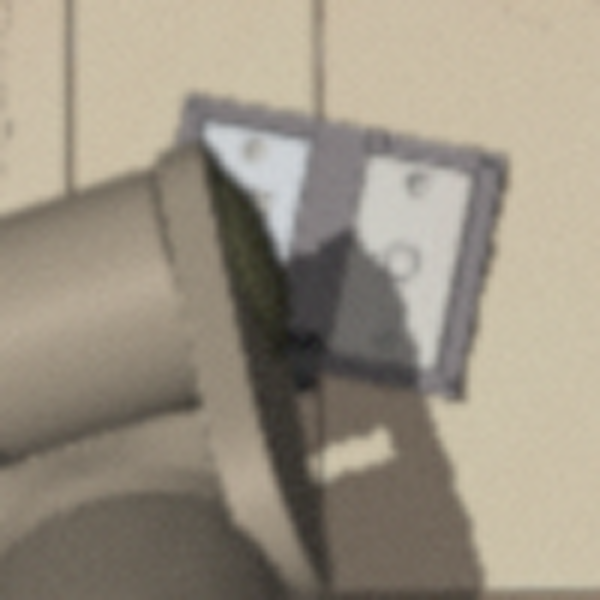

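apply_moves([
  {"tx": 2,"ty": 0,"tz": -6,"rx": 0,"ry": -0.006,"rz": 0,"jaw": -1},
  {"tx": 2,"ty": 0,"tz": -9,"rx": 0,"ry": -0.006,"rz": 0,"jaw": -1},
  {"tx": 2,"ty": 0,"tz": -12,"rx": 0,"ry": -0.006,"rz": 0,"jaw": -1},
  {"tx": 2,"ty": 0,"tz": -14,"rx": 0,"ry": -0.006,"rz": 0,"jaw": -1},
  {"tx": 2,"ty": 0,"tz": -15,"rx": 0,"ry": -0.006,"rz": 0,"jaw": -1},
])

```text
time_s: 3.2
position: [0.4695, 0.2721, 0.0159]
tool_rot: [[-0.978, 0.211, 0.007], [0.211, 0.978, 0.001], [-0.006, 0.002, -1.0]]
ft_force: [-0.9, 0.9, 3.1]
grip_width: -0.0004
```

apply_moves([
  {"tx": -2,"ty": 0,"tz": -3,"rx": 0,"ry": 0.006,"rz": 0,"jaw": -1},
  {"tx": -2,"ty": 0,"tz": -4,"rx": 0,"ry": 0.006,"rz": 0,"jaw": -1},
  {"tx": -2,"ty": 0,"tz": -4,"rx": 0,"ry": 0.006,"rz": 0,"jaw": -1},
])

```text
time_s: 3.5
position: [0.4677, 0.2721, 0.0118]
tool_rot: [[-0.978, 0.211, 0.001], [0.211, 0.978, 0.001], [-0.001, 0.001, -1.0]]
ft_force: [1.3, -0.5, 1.5]
grip_width: -0.0003
```

Run:
```python
from fit import *
s=st()
d=env.get_image("side"); crop(d,270,195,390,285,6,"p3.png")
```

```text
t 3.5 pos [0.4677 0.2721 0.0118] F [ 1.3 -0.5  1.5] w -0.0003
[[-9.775e-01  2.109e-01  1.000e-03]
 [ 2.109e-01  9.775e-01  9.000e-04]
 [-8.000e-04  1.100e-03 -1.000e+00]]
```

View pics/p3.png

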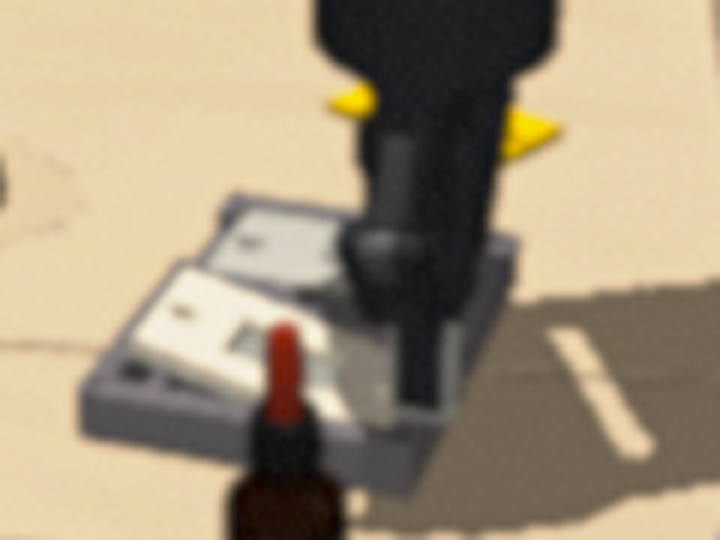

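```bash
cat >> fit.py <<'E'
def grasp(side,s=.047,d=.0055,th=.29,back=0.):
    # side 'a': raised end +x ; 'b': raised -x
    sg=1 if side=='a' else -1; cy=.038*sg
    h=np.array([-.015,0,.0135]); u=np.array([np.cos(th),0,np.sin(th)]); n=np.array([-np.sin(th),0,np.cos(th)])
    p=h+s*u-d*n+back*n; return T2(TR,[sg*p[0],cy,p[2]])[0]
E
python3 - <<'E'
from fit import *
s=st(); Rt=tool(TR[2]+np.pi,-.29)
print(Rt.round(3)); go(grasp('a',back=.06),Rt,s); go(grasp('a'),Rt,s); print(grasp('a'))
E
```

```text
t 3.55 pos [0.4675 0.2721 0.0118] F [0.4 0.7 1.2] w 0.0
[[-9.775e-01  2.108e-01  7.000e-04]
 [ 2.108e-01  9.775e-01  7.000e-04]
 [-5.000e-04  9.000e-04 -1.000e+00]]
[[-0.937  0.21   0.28 ]
 [ 0.202  0.978 -0.06 ]
 [-0.286  0.    -0.958]]
delta mm [ 63.4 -14.   67.3] rv [-0.062 -0.283  0.   ] q [ 17.6  35.8  92.1   0.   52.1 -60.2]
delta mm [ 80.2 -17.6   9.9] rv [-0.062 -0.283  0.   ] q [ 17.6  35.8  92.1   0.   52.1 -60.2]
[0.5476983  0.25449798 0.02166941]
```

apply_moves([
  {"tx": 0,"ty": 0,"tz": 20,"rx": 0,"ry": 0,"rz": 0,"jaw": -1},
  {"tx": 0,"ty": 0,"tz": 60,"rx": 0,"ry": 0,"rz": 0,"jaw": -0.5},
  {"tx": 20,"ty": -4,"tz": 72,"rx": -0.02,"ry": -0.12,"rz": 0,"jaw": 0.46},
  {"tx": 63,"ty": -14,"tz": 70,"rx": -0.062,"ry": -0.283,"rz": 0,"jaw": 0.46},
  {"tx": 63,"ty": -14,"tz": 68,"rx": -0.062,"ry": -0.283,"rz": 0,"jaw": 0.46},
  {"tx": 63,"ty": -14,"tz": 67,"rx": -0.062,"ry": -0.283,"rz": 0,"jaw": 0.46},
  {"tx": 63,"ty": -14,"tz": 67,"rx": -0.062,"ry": -0.283,"rz": 0,"jaw": 0.46},
])

```text
time_s: 4.25
position: [0.5296, 0.2581, 0.0781]
tool_rot: [[-0.938, 0.211, 0.277], [0.202, 0.978, -0.061], [-0.283, -0.001, -0.959]]
ft_force: [-0.8, -0.9, 0.1]
grip_width: 0.0622
```

Run:
```python
from fit import *
s=st(); Rt=tool(TR[2]+np.pi,-.29)
go(grasp('a',back=.06),Rt,s); go(grasp('a'),Rt,s)
d=env.get_image("side"); crop(d,270,175,390,285,6,"g1.png")
d=env.get_image("top"); crop(d,190,165,300,245,7,"g2.png")
```

```text
t 4.25 pos [0.5296 0.2581 0.0781] F [-0.8 -0.9  0.1] w 0.0622
[[-0.9376  0.2107  0.2765]
 [ 0.2018  0.9775 -0.0606]
 [-0.2831 -0.001  -0.9591]]
delta mm [1.4 0.  1.1] rv [ 0.    -0.003  0.   ] q [ 18.1  30.4  90.4 -11.6  45.5 -52.6]
delta mm [ 18.1  -3.6 -56.4] rv [ 0.    -0.003  0.   ] q [ 18.1  30.4  90.4 -11.6  45.5 -52.6]
```

View pics/g1.png

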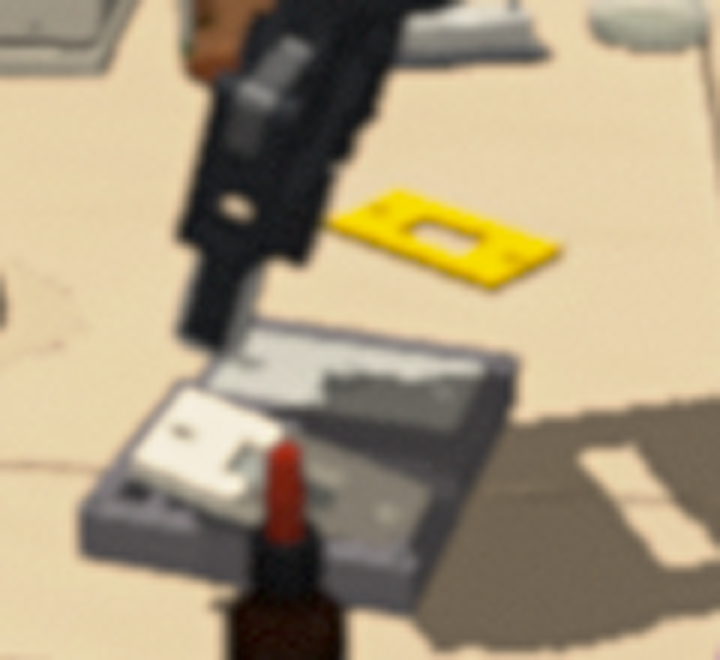

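View pics/g2.png

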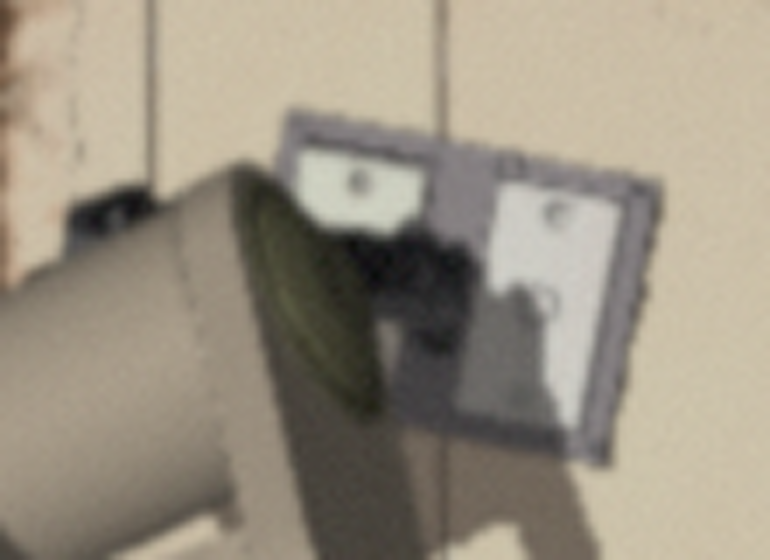

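Run:
```python
from fit import *
d=env.get_image("top")
for th in (.25,.3):
    n=np.array([-np.sin(th),0,np.cos(th)]);u=np.array([np.cos(th),0,np.sin(th)]);h=np.array([-.015,0,.0135])
    for s,y in ((.060,.024),(.06,-.024),(.051,0)):
        p=h+s*u+.006*n; uv=proj(d,T2(TR,[p[0],.038+y,p[2]]))[0]; print(th,s,y,((uv+.5-[190,165])*7-.5).round(0))
```

```text
0.25 0.06 0.024 [302. 146.]
0.25 0.06 -0.024 [425. 170.]
0.25 0.051 0 [360. 181.]
0.3 0.06 0.024 [300. 148.]
0.3 0.06 -0.024 [423. 172.]
0.3 0.051 0 [358. 183.]
```

apply_moves([
  {"tx": 10,"ty": -2,"tz": -27,"rx": 0,"ry": -0.003,"rz": 0,"jaw": 0.46},
  {"tx": 15,"ty": -3,"tz": -45,"rx": 0,"ry": -0.003,"rz": 0,"jaw": 0.46},
  {"tx": 18,"ty": -4,"tz": -56,"rx": 0,"ry": -0.003,"rz": 0,"jaw": 0.46},
  {"tx": 18,"ty": -4,"tz": -56,"rx": 0,"ry": -0.003,"rz": 0,"jaw": 0.46},
  {"tx": 18,"ty": -4,"tz": -56,"rx": 0,"ry": -0.003,"rz": 0,"jaw": 0.46},
])

```text
time_s: 4.9
position: [0.5484, 0.2543, 0.0232]
tool_rot: [[-0.936, 0.211, 0.282], [0.202, 0.978, -0.06], [-0.288, 0.001, -0.958]]
ft_force: [-0.3, 0.7, 0.8]
grip_width: 0.0623
```

Run:
```python
from fit import *
s=st(); Rt=tool(TR[2]+np.pi,-.29)
go(grasp('a'),Rt,s)
d=env.get_image("side"); crop(d,270,175,390,285,6,"g3.png")
```

```text
t 4.9 pos [0.5484 0.2543 0.0232] F [-0.3  0.7  0.8] w 0.0623
[[-9.360e-01  2.108e-01  2.818e-01]
 [ 2.020e-01  9.775e-01 -6.020e-02]
 [-2.881e-01  6.000e-04 -9.576e-01]]
delta mm [-0.7  0.2 -1.5] rv [-0.     0.002  0.   ] q [ 17.1  36.2  91.  -13.   38.8 -51.6]
```

View pics/g3.png

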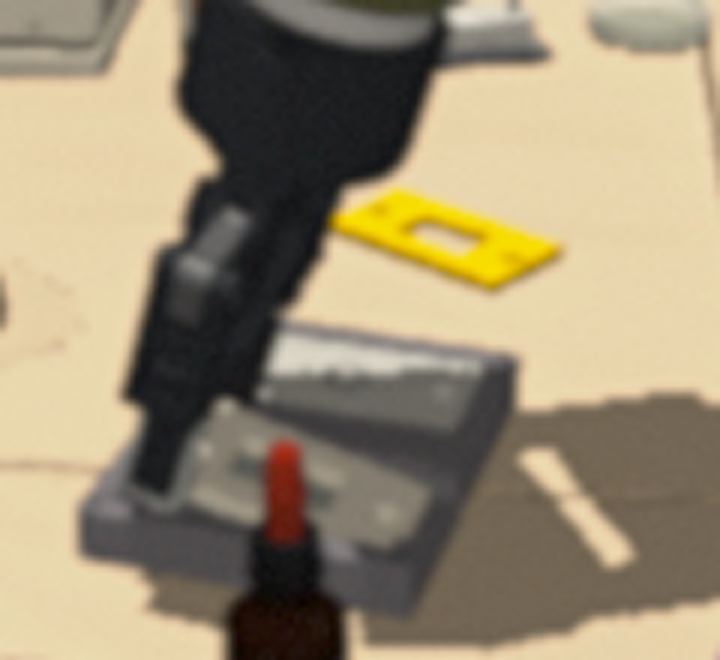

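apply_moves([
  {"tx": 0,"ty": 0,"tz": -1,"rx": 0,"ry": 0,"rz": 0,"jaw": 0.3},
  {"tx": 0,"ty": 0,"tz": -1,"rx": 0,"ry": 0,"rz": 0,"jaw": 0},
  {"tx": 0,"ty": 0,"tz": -1,"rx": 0,"ry": 0,"rz": 0,"jaw": 0},
  {"tx": 0,"ty": 0,"tz": -1,"rx": 0,"ry": 0,"rz": 0,"jaw": -0.2},
  {"tx": 0,"ty": 0,"tz": -1,"rx": 0,"ry": 0,"rz": 0,"jaw": -0.2},
], grip_force=50)

```text
time_s: 5.45
position: [0.5488, 0.2545, 0.023]
tool_rot: [[-0.936, 0.211, 0.284], [0.202, 0.978, -0.06], [-0.29, 0.002, -0.957]]
ft_force: [-0.2, 1.3, 4.4]
grip_width: 0.0465
```

apply_moves([
  {"tx": 0,"ty": 0,"tz": 10,"rx": 0,"ry": 0,"rz": 0,"jaw": -0.2},
  {"tx": 0,"ty": 0,"tz": 25,"rx": 0,"ry": 0,"rz": 0,"jaw": -0.2},
  {"tx": 0,"ty": 0,"tz": 50,"rx": 0,"ry": 0,"rz": 0,"jaw": -0.2},
  {"tx": 0,"ty": 0,"tz": 80,"rx": 0,"ry": 0,"rz": 0,"jaw": -0.2},
  {"tx": 0,"ty": 0,"tz": 80,"rx": 0,"ry": 0,"rz": 0,"jaw": -0.2},
])

```text
time_s: 5.95
position: [0.5503, 0.2551, 0.1073]
tool_rot: [[-0.934, 0.21, 0.29], [0.202, 0.978, -0.058], [-0.295, 0.005, -0.955]]
ft_force: [0.0, -0.2, 0.1]
grip_width: 0.0462
```

Run:
```python
from fit import *
s=st()
d=env.get_image("side"); crop(d,250,145,390,285,5,"g4.png")
```

```text
t 5.95 pos [0.5503 0.2551 0.1073] F [ 0.  -0.2  0.1] w 0.0462
[[-0.9337  0.2103  0.2898]
 [ 0.2023  0.9776 -0.0576]
 [-0.2954  0.0049 -0.9554]]
```

View pics/g4.png

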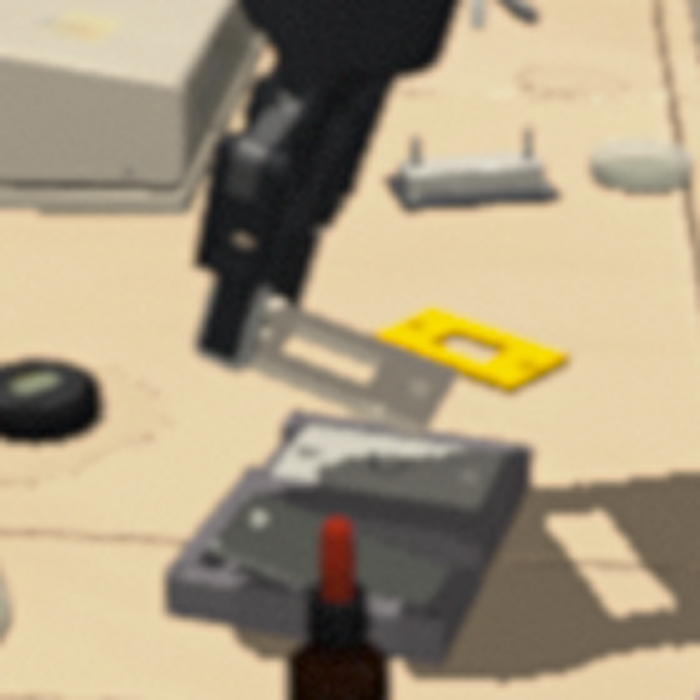

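Run:
```python
from fit import *
s=env.observe(); P=T2(BS,[-.033,0,.16])[0]; print(P)
go(P,tool(TR[2]+np.pi,0),s); go(P,tool(BS[2]),s)
A=tool(TR[2]+np.pi,0); 
print(R.from_matrix(tool(BS[2])@A.T).as_rotvec())
```

```text
[ 0.45276416 -0.21302064  0.16      ]
delta mm [ -96.6 -467.7   54.9] rv [0.059 0.291 0.001] q [ 17.2  29.4  86.6 -10.7  49.4 -54.8]
delta mm [ -96.6 -467.7   54.9] rv [ 0.402  0.022 -2.605] q [ 17.2  29.4  86.6 -10.7  49.4 -54.8]
[-0.         -0.         -2.63059265]
```

apply_moves([
  {"tx": -5,"ty": -20,"tz": 25,"rx": 0.02,"ry": 0.1,"rz": 0,"jaw": -0.2},
  {"tx": -10,"ty": -50,"tz": 45,"rx": 0.04,"ry": 0.2,"rz": 0,"jaw": -0.2},
  {"tx": -18,"ty": -85,"tz": 55,"rx": 0.059,"ry": 0.291,"rz": 0,"jaw": -0.2},
  {"tx": -22,"ty": -110,"tz": 55,"rx": 0.059,"ry": 0.291,"rz": 0,"jaw": -0.2},
])

```text
time_s: 6.4
position: [0.5283, 0.1426, 0.1606]
tool_rot: [[-0.977, 0.212, -0.001], [0.212, 0.977, 0.0], [0.001, 0.0, -1.0]]
ft_force: [0.0, 0.7, -0.9]
grip_width: 0.0463
```

Run:
```python
from fit import *
s=st(); P=T2(BS,[-.033,0,.12])[0]; go(P,tool(BS[2]),s)
```

```text
t 6.4 pos [0.5283 0.1426 0.1606] F [ 0.   0.7 -0.9] w 0.0463
[[-9.772e-01  2.125e-01 -1.000e-03]
 [ 2.125e-01  9.772e-01  3.000e-04]
 [ 1.000e-03  1.000e-04 -1.000e+00]]
delta mm [ -75.6 -355.6  -40.6] rv [-1.000e-03  0.000e+00 -2.628e+00] q [  2.7  25.1  81.4   0.   73.5 -75. ]
```

apply_moves([
  {"tx": -5,"ty": -24,"tz": 0,"rx": 0,"ry": 0,"rz": -0.145,"jaw": -0.2},
  {"tx": -10,"ty": -48,"tz": 0,"rx": 0,"ry": 0,"rz": -0.29,"jaw": -0.2},
  {"tx": -15,"ty": -72,"tz": 0,"rx": 0,"ry": 0,"rz": -0.435,"jaw": -0.2},
  {"tx": -20,"ty": -96,"tz": 0,"rx": 0,"ry": 0,"rz": -0.58,"jaw": -0.2},
  {"tx": -25,"ty": -120,"tz": 0,"rx": 0,"ry": 0,"rz": -0.725,"jaw": -0.2},
  {"tx": -31,"ty": -144,"tz": 0,"rx": 0,"ry": 0,"rz": -0.87,"jaw": -0.2},
  {"tx": -36,"ty": -168,"tz": 0,"rx": 0,"ry": 0,"rz": -1.015,"jaw": -0.2},
  {"tx": -41,"ty": -192,"tz": 0,"rx": 0,"ry": 0,"rz": -1.16,"jaw": -0.2},
  {"tx": -46,"ty": -216,"tz": 0,"rx": 0,"ry": 0,"rz": -1.305,"jaw": -0.2},
  {"tx": -51,"ty": -240,"tz": 0,"rx": 0,"ry": 0,"rz": -1.45,"jaw": -0.2},
  {"tx": -56,"ty": -264,"tz": 0,"rx": 0,"ry": 0,"rz": -1.595,"jaw": -0.2},
  {"tx": -61,"ty": -288,"tz": 0,"rx": 0,"ry": 0,"rz": -1.74,"jaw": -0.2},
])

```text
time_s: 7.6
position: [0.4665, -0.1461, 0.1597]
tool_rot: [[0.38, 0.925, -0.002], [0.925, -0.38, 0.002], [0.001, -0.002, -1.0]]
ft_force: [0.3, 0.4, 0.0]
grip_width: 0.046
```

Run:
```python
from fit import *
s=st(); P=T2(BS,[-.033,0,.09])[0]; go(P,tool(BS[2]),s)
```

```text
t 7.6 pos [ 0.4665 -0.1461  0.1597] F [0.3 0.4 0. ] w 0.046
[[ 0.3796  0.9252 -0.0016]
 [ 0.9252 -0.3796  0.0022]
 [ 0.0014 -0.0023 -1.    ]]
delta mm [-13.7 -66.9 -69.7] rv [-0.003 -0.001 -0.882] q [-31.3  19.8  90.5   0.1  69.8  -9. ]
```

apply_moves([
  {"tx": -5,"ty": -25,"tz": 0,"rx": 0,"ry": 0,"rz": -0.145,"jaw": -0.2},
  {"tx": -10,"ty": -50,"tz": 0,"rx": 0,"ry": 0,"rz": -0.29,"jaw": -0.2},
  {"tx": -14,"ty": -67,"tz": 0,"rx": 0,"ry": 0,"rz": -0.435,"jaw": -0.2},
  {"tx": -14,"ty": -67,"tz": -10,"rx": 0,"ry": 0,"rz": -0.58,"jaw": -0.2},
  {"tx": -14,"ty": -67,"tz": -20,"rx": 0,"ry": 0,"rz": -0.725,"jaw": -0.2},
  {"tx": -14,"ty": -67,"tz": -45,"rx": 0,"ry": 0,"rz": -0.882,"jaw": -0.2},
  {"tx": -14,"ty": -67,"tz": -70,"rx": 0,"ry": 0,"rz": -0.882,"jaw": -0.2},
  {"tx": -14,"ty": -67,"tz": -70,"rx": 0,"ry": 0,"rz": -0.882,"jaw": -0.2},
  {"tx": -14,"ty": -67,"tz": -70,"rx": 0,"ry": 0,"rz": -0.882,"jaw": -0.2},
])

```text
time_s: 8.5
position: [0.4523, -0.213, 0.0896]
tool_rot: [[0.955, 0.296, -0.001], [0.296, -0.955, 0.004], [0.001, -0.004, -1.0]]
ft_force: [0.1, -0.1, 1.1]
grip_width: 0.0459
```

Run:
```python
from fit import *
s=st(); P=T2(BS,[-.033,0,.05])[0]; go(P,tool(BS[2]),s)
d=env.get_image("side"); crop(d,300,110,400,200,8,"h1.png")
d=env.get_image("top"); crop(d,370,150,470,250,6,"h2.png")
```

```text
t 8.5 pos [ 0.4523 -0.213   0.0896] F [ 0.1 -0.1  1.1] w 0.0459
[[ 9.553e-01  2.956e-01 -6.000e-04]
 [ 2.956e-01 -9.553e-01  3.600e-03]
 [ 5.000e-04 -3.600e-03 -1.000e+00]]
delta mm [  0.5   0.  -39.6] rv [-0.004 -0.001 -0.001] q [-38.9  26.   94.3   0.2  59.9  33.8]
```

View pics/h1.png

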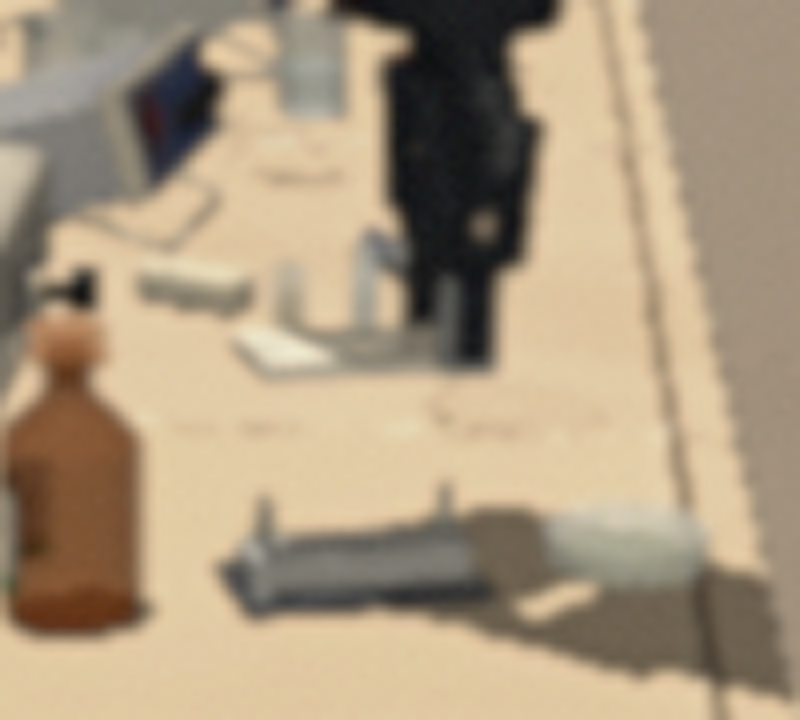

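View pics/h2.png

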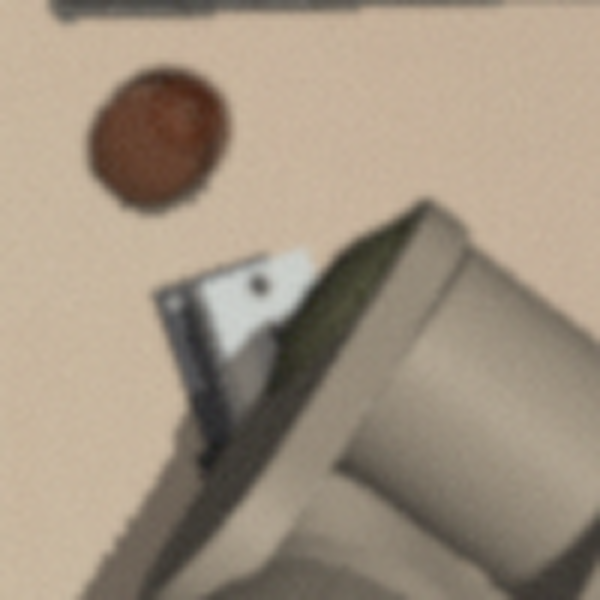

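Run:
```python
from fit import *
d=env.get_image("top"); e=env.get_image("side")
def inb(P): 
    c,s_=np.cos(BS[2]),np.sin(BS[2]); v=P[:,:2]-np.array(BS[:2]); return np.c_[v@[c,s_],v@[-s_,c]]*1000
for z in (.095,.1):
    print(z,"hole",inb(ray(d,un([(261,285)],(370,150),6),z)).round(1).tolist(),"cornersL,R",inb(ray(d,un([(205,287),(313,252)],(370,150),6),z)).round(1).tolist())
# predicted side pixels for level plate centred at base xy, underside .095
for zb in (.090,.095,.1):
    P=T2(BS,[[.045,.024,zb],[.045,.024,zb+.006],[-.04,.024,zb],[.045,-.024,zb+.006]]); print(zb,((proj(e,P)+.5-[300,110])*8-.5).round(0).tolist())
```

```text
0.095 hole [[35.1, -0.5]] cornersL,R [[41.7, 22.4], [41.5, -26.2]]
0.1 hole [[35.0, 0.6]] cornersL,R [[41.5, 23.4], [41.4, -25.0]]
0.09 [[256.0, 390.0], [256.0, 375.0], [478.0, 378.0], [229.0, 340.0]]
0.095 [[256.0, 377.0], [256.0, 361.0], [479.0, 365.0], [229.0, 327.0]]
0.1 [[256.0, 364.0], [257.0, 348.0], [479.0, 352.0], [229.0, 315.0]]
```

apply_moves([
  {"tx": 0,"ty": 0,"tz": -20,"rx": -0.004,"ry": 0,"rz": 0,"jaw": -0.2},
  {"tx": 0,"ty": 0,"tz": -40,"rx": -0.004,"ry": 0,"rz": 0,"jaw": -0.2},
  {"tx": 0,"ty": 0,"tz": -44,"rx": -0.004,"ry": 0,"rz": 0,"jaw": -0.2},
  {"tx": 0,"ty": 0,"tz": -44,"rx": -0.004,"ry": 0,"rz": 0,"jaw": -0.2},
])

```text
time_s: 9.1
position: [0.4529, -0.2134, 0.0469]
tool_rot: [[0.955, 0.295, 0.002], [0.295, -0.955, -0.002], [0.001, 0.003, -1.0]]
ft_force: [0.3, -0.2, 0.0]
grip_width: 0.0463
```

Run:
```python
from rend import *
s=st(); P=T2(BS,[-.033,0,.045])[0]; go(P,tool(BS[2]),s)
d,I=avg("top"); e,J=avg("side"); np.save("I.npy",I); np.save("J.npy",J)
e["image"]=J.clip(0,255).astype(np.uint8); d["image"]=I.clip(0,255).astype(np.uint8)
crop(e,315,145,375,195,12,"h3.png"); crop(d,385,175,445,225,12,"h4.png")
```

```text
t 9.1 pos [ 0.4529 -0.2134  0.0469] F [ 0.3 -0.2  0. ] w 0.0463
[[ 0.9554  0.2954  0.0019]
 [ 0.2954 -0.9554 -0.0023]
 [ 0.0011  0.0028 -1.    ]]
delta mm [-0.1  0.4 -1.9] rv [ 0.002  0.002 -0.001] q [-38.8  29.7  97.   -0.   53.2  34.1]
```

View pics/h3.png

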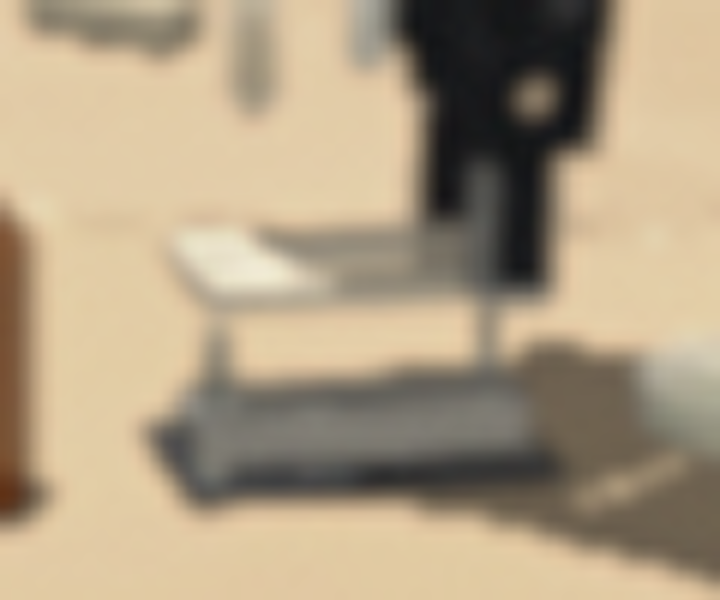

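View pics/h4.png

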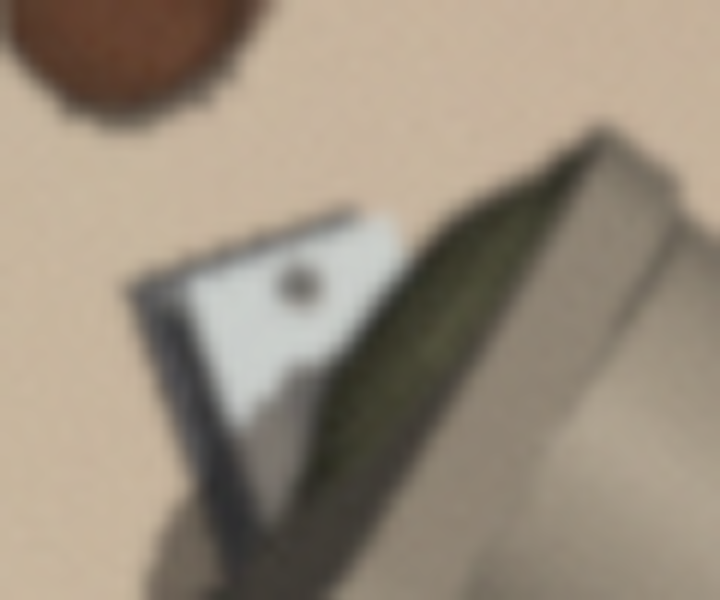

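Run:
```python
from rend import *
d=env.get_image("top"); e=env.get_image("side"); I=np.load("I.npy"); J=np.load("J.npy")
def inb(P): 
    c,s_=np.cos(BS[2]),np.sin(BS[2]); v=P[:,:2]-np.array(BS[:2]); return np.c_[v@[c,s_],v@[-s_,c]]*1000
zt=.0585
print(inb(ray(d,un([(300,284),(190,287),(240,430),(395,213),(290,250)],(385,175),12),zt)).round(1).tolist())
for zb in (.0485,.0505,.0525,.0545):
    P=T2(BS,[[.045,.024,zb],[.045,.024,zb+.006],[-.04,.024,zb],[.045,-.024,zb+.006]]); print(zb,((proj(e,P)+.5-[315,145])*12-.5).round(0).tolist())
# predicted pin tops
print(((proj(e,T2(BS,[[.036,0,.042],[-.036,0,.042]]))+.5-[315,145])*12-.5).round(0))
```

```text
[[35.9, 1.1], [42.8, 24.2], [9.8, 24.0], [44.2, -23.8], [43.7, 0.8]]
0.0485 [[203.0, 326.0], [203.0, 303.0], [531.0, 306.0], [163.0, 246.0]]
0.0505 [[203.0, 319.0], [203.0, 296.0], [531.0, 298.0], [163.0, 239.0]]
0.0525 [[203.0, 311.0], [203.0, 288.0], [532.0, 291.0], [163.0, 232.0]]
0.0545 [[203.0, 303.0], [203.0, 280.0], [532.0, 283.0], [163.0, 224.0]]
[[217. 319.]
 [489. 302.]]
```

apply_moves([
  {"tx": 1,"ty": 0.6,"tz": -3,"rx": 0.002,"ry": 0.002,"rz": 0,"jaw": -0.2},
  {"tx": 1,"ty": 0.6,"tz": -7,"rx": 0.002,"ry": 0.002,"rz": 0,"jaw": -0.2},
  {"tx": 1,"ty": 0.6,"tz": -11,"rx": 0.002,"ry": 0.002,"rz": 0,"jaw": -0.2},
  {"tx": 1,"ty": 0.6,"tz": -15,"rx": 0.002,"ry": 0.002,"rz": 0,"jaw": -0.2},
  {"tx": 1,"ty": 0.6,"tz": -18,"rx": 0.002,"ry": 0.002,"rz": 0,"jaw": -0.2},
  {"tx": 1,"ty": 0.6,"tz": -18,"rx": 0.002,"ry": 0.002,"rz": 0,"jaw": -0.2},
])

```text
time_s: 10.1
position: [0.454, -0.2131, 0.0287]
tool_rot: [[0.955, 0.295, 0.0], [0.295, -0.955, -0.001], [0.0, 0.001, -1.0]]
ft_force: [-0.1, -3.4, -0.9]
grip_width: 0.0464
```

Run:
```python
from rend import *
s=st(); print(s["wrist_torque"].round(2)); P=T2(BS,[-.032,0,.0125])[0]; go(P,tool(BS[2]),s)
e,J=avg("side",2)
e["image"]=J.clip(0,255).astype(np.uint8)
crop(e,315,145,375,195,12,"h5.png")
```

```text
t 10.1 pos [ 0.454  -0.2131  0.0287] F [-0.1 -3.4 -0.9] w 0.0464
[[ 9.554e-01  2.952e-01  5.000e-04]
 [ 2.952e-01 -9.554e-01 -1.000e-03]
 [ 2.000e-04  1.100e-03 -1.000e+00]]
[-0.31 -0.01 -0.08]
delta mm [ -0.3   0.3 -16.2] rv [ 0.001  0.    -0.001] q [-38.7  31.5  97.7  -0.   50.7  34.2]
```

View pics/h5.png

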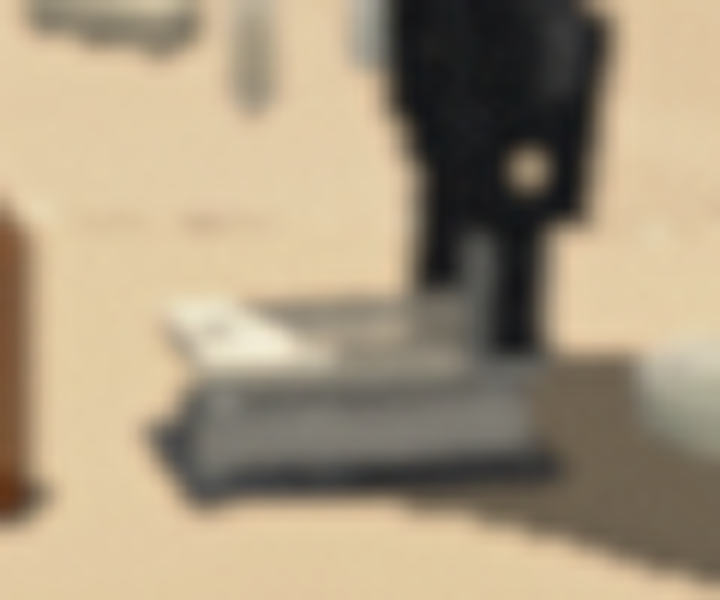

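apply_moves([
  {"tx": 0,"ty": -0.8,"tz": 0,"rx": 0,"ry": 0,"rz": 0,"jaw": -0.2},
  {"tx": 0,"ty": -0.8,"tz": -3,"rx": 0,"ry": 0,"rz": 0,"jaw": -0.2},
  {"tx": 0,"ty": -0.8,"tz": -6,"rx": 0,"ry": 0,"rz": 0,"jaw": -0.2},
  {"tx": 0,"ty": -0.8,"tz": -9,"rx": 0,"ry": 0,"rz": 0,"jaw": -0.2},
  {"tx": 0,"ty": -0.8,"tz": -9,"rx": 0,"ry": 0,"rz": 0,"jaw": -0.2},
])

```text
time_s: 10.7
position: [0.4538, -0.2137, 0.0196]
tool_rot: [[0.955, 0.295, -0.0], [0.295, -0.955, -0.0], [-0.0, 0.0, -1.0]]
ft_force: [-0.5, 0.5, -1.2]
grip_width: 0.0467
```

apply_moves([
  {"tx": 0,"ty": 0,"tz": -3,"rx": 0,"ry": 0,"rz": 0,"jaw": -0.2},
  {"tx": 0,"ty": 0,"tz": -5,"rx": 0,"ry": 0,"rz": 0,"jaw": -0.2},
  {"tx": 0,"ty": 0,"tz": -6.5,"rx": 0,"ry": 0,"rz": 0,"jaw": -0.2},
  {"tx": 0,"ty": 0,"tz": -7,"rx": 0,"ry": 0,"rz": 0,"jaw": -0.2},
  {"tx": 0,"ty": 0,"tz": -7,"rx": 0,"ry": 0,"rz": 0,"jaw": -0.2},
])

```text
time_s: 11.2
position: [0.4542, -0.2139, 0.0172]
tool_rot: [[0.955, 0.296, 0.003], [0.296, -0.955, -0.003], [0.002, 0.004, -1.0]]
ft_force: [-13.2, 8.7, 59.7]
grip_width: 0.046
```

Run:
```python
from rend import *
s=st(); print(s["wrist_torque"].round(2))
e,J=avg("side",2)
e["image"]=J.clip(0,255).astype(np.uint8)
crop(e,315,145,375,195,12,"h6.png")
```

```text
t 11.2 pos [ 0.4542 -0.2139  0.0172] F [-13.2   8.7  59.7] w 0.046
[[ 0.9552  0.296   0.0028]
 [ 0.296  -0.9552 -0.0034]
 [ 0.0017  0.0041 -1.    ]]
[ 1.59  2.44 -0.04]
```

View pics/h6.png

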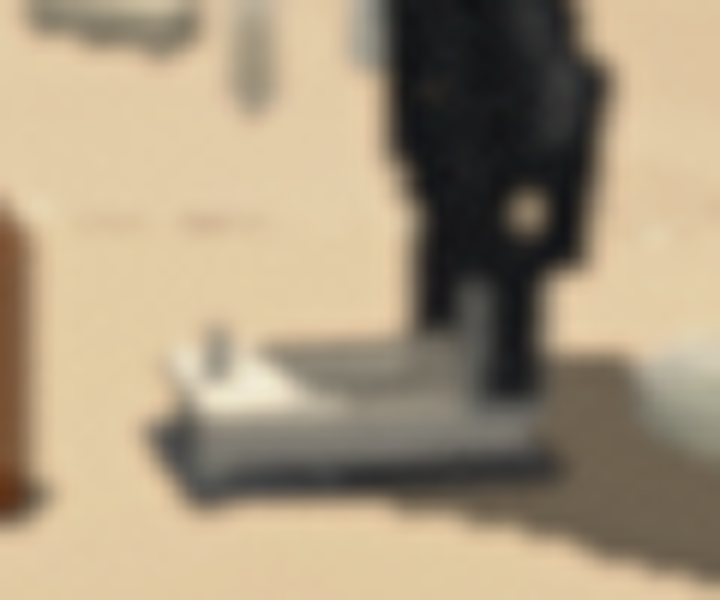

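Run:
```python
from rend import *
e=env.get_image("side")
for zb in (.020,.0225,.025):
    P=T2(BS,[[.045,.024,zb],[.045,.024,zb+.006],[-.02,.024,zb+.006],[-.02,.024,zb],[.045,-.024,zb+.006],[-.045,-.024,zb+.006]]); print(zb,((proj(e,P)+.5-[315,145])*12-.5).round(0).tolist())
print(((proj(e,T2(BS,[[.036,0,.042],[-.036,0,.042]]))+.5-[315,145])*12-.5).round(0))
```

```text
0.02 [[202.0, 434.0], [202.0, 412.0], [452.0, 395.0], [451.0, 417.0], [162.0, 351.0], [494.0, 330.0]]
0.0225 [[202.0, 425.0], [202.0, 402.0], [452.0, 386.0], [451.0, 408.0], [162.0, 342.0], [495.0, 321.0]]
0.025 [[202.0, 415.0], [202.0, 393.0], [452.0, 376.0], [452.0, 399.0], [162.0, 333.0], [495.0, 312.0]]
[[217. 319.]
 [489. 302.]]
```

apply_moves([
  {"tx": 0,"ty": 0,"tz": 0.5,"rx": 0,"ry": 0,"rz": 0,"jaw": -0.2},
  {"tx": -0.3,"ty": 0.2,"tz": 1,"rx": 0,"ry": 0,"rz": 0,"jaw": -0.2},
])

```text
time_s: 11.55
position: [0.4542, -0.2138, 0.019]
tool_rot: [[0.955, 0.296, 0.004], [0.296, -0.955, -0.005], [0.003, 0.006, -1.0]]
ft_force: [-0.7, -0.3, -0.7]
grip_width: 0.0461
```

Run:
```python
from rend import *
s=st(); print(s["wrist_torque"].round(2))
d,I=avg("top",2);d["image"]=I.clip(0,255).astype(np.uint8)
crop(d,385,175,445,225,12,"h7.png")
```

```text
t 11.55 pos [ 0.4542 -0.2138  0.019 ] F [-0.7 -0.3 -0.7] w 0.0461
[[ 0.9552  0.296   0.0043]
 [ 0.2961 -0.9552 -0.0046]
 [ 0.0028  0.0056 -1.    ]]
[-0.03 -0.03 -0.  ]
```

View pics/h7.png

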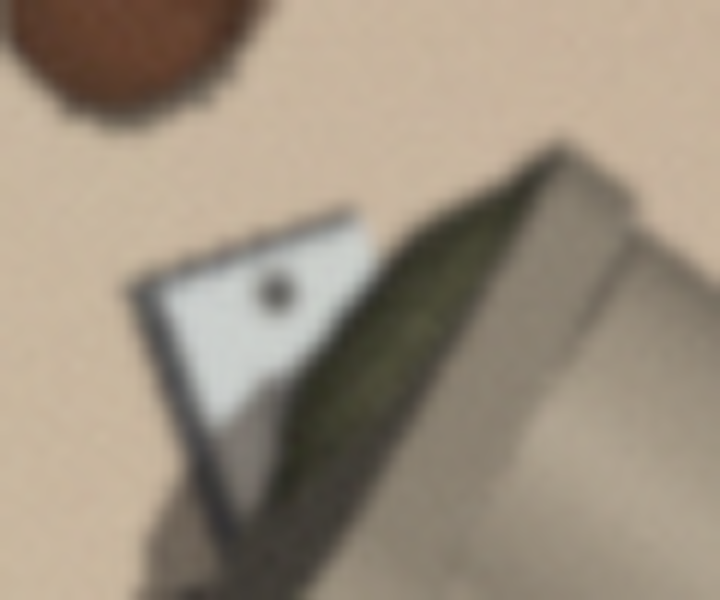

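apply_moves([
  {"tx": 0,"ty": 0,"tz": -0.5,"rx": 0,"ry": 0,"rz": 0,"jaw": 0.2},
  {"tx": 0,"ty": 0,"tz": -0.5,"rx": 0,"ry": 0,"rz": 0,"jaw": 0.5},
  {"tx": 0,"ty": 0,"tz": 0,"rx": 0,"ry": 0,"rz": 0,"jaw": 0.5},
  {"tx": 0,"ty": 0,"tz": 20,"rx": 0,"ry": 0,"rz": 0,"jaw": 0.5},
  {"tx": 0,"ty": 0,"tz": 60,"rx": 0,"ry": 0,"rz": 0,"jaw": 0.5},
  {"tx": 0,"ty": 0,"tz": 100,"rx": 0,"ry": 0,"rz": 0,"jaw": 0.5},
  {"tx": 0,"ty": 0,"tz": 130,"rx": 0,"ry": 0,"rz": 0,"jaw": 0.5},
])

```text
time_s: 12.35
position: [0.454, -0.2137, 0.1502]
tool_rot: [[0.955, 0.296, 0.004], [0.296, -0.955, -0.004], [0.003, 0.005, -1.0]]
ft_force: [0.4, 0.7, -0.5]
grip_width: 0.0641
```

Run:
```python
from rend import *
s=st()
e,J=avg("side",2); d,I=avg("top",2);d["image"]=I.clip(0,255).astype(np.uint8)
e["image"]=J.clip(0,255).astype(np.uint8)
crop(e,315,145,375,195,12,"k1.png"); crop(d,385,175,445,225,12,"k2.png")
```

```text
t 12.35 pos [ 0.454  -0.2137  0.1502] F [ 0.4  0.7 -0.5] w 0.0641
[[ 0.9552  0.2959  0.004 ]
 [ 0.296  -0.9552 -0.0043]
 [ 0.0025  0.0053 -1.    ]]
```

View pics/k1.png

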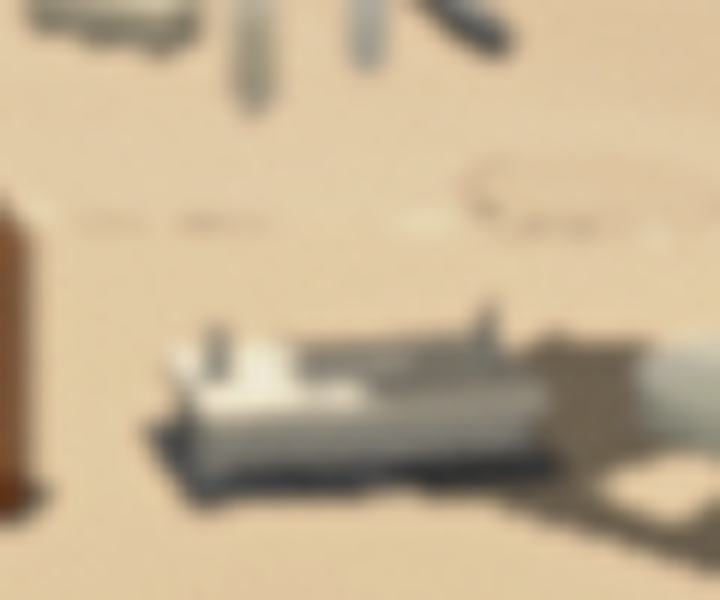

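View pics/k2.png

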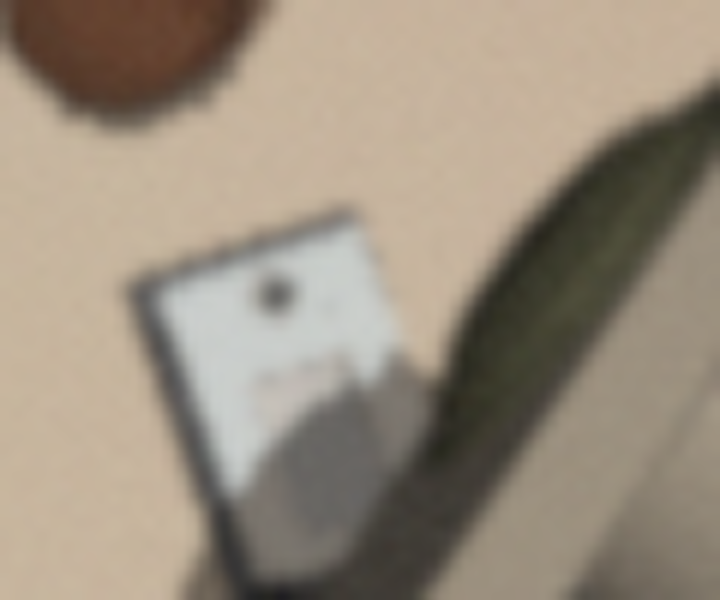

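Run:
```python
from fit import *
s=st(); P=T2(TR,[.051,-.038,.032])[0]; go(P,tool(TR[2]),s)
```

```text
t 12.55 pos [ 0.4537 -0.2135  0.1479] F [ 0.2 -0.7 -0.3] w 0.064
[[ 0.9552  0.2959  0.003 ]
 [ 0.2959 -0.9552 -0.0035]
 [ 0.0018  0.0042 -1.    ]]
delta mm [  97.   389.6 -115.9] rv [ 0.004  0.002 -0.512] q [-38.7  21.6  89.9  -0.1  68.3  34.1]
```

apply_moves([
  {"tx": 97,"ty": 390,"tz": 0,"rx": 0.004,"ry": 0.002,"rz": -0.512,"jaw": 0.3},
  {"tx": 97,"ty": 390,"tz": 0,"rx": 0.004,"ry": 0.002,"rz": -0.512,"jaw": -1},
  {"tx": 97,"ty": 390,"tz": 0,"rx": 0.004,"ry": 0.002,"rz": -0.512,"jaw": -1},
  {"tx": 97,"ty": 390,"tz": 0,"rx": 0.004,"ry": 0.002,"rz": -0.512,"jaw": -1},
  {"tx": 97,"ty": 390,"tz": 0,"rx": 0.004,"ry": 0.002,"rz": -0.512,"jaw": -1},
  {"tx": 97,"ty": 390,"tz": 0,"rx": 0.004,"ry": 0.002,"rz": -0.512,"jaw": -1},
  {"tx": 97,"ty": 390,"tz": 0,"rx": 0.004,"ry": 0.002,"rz": -0.512,"jaw": -1},
  {"tx": 97,"ty": 390,"tz": 0,"rx": 0.004,"ry": 0.002,"rz": -0.512,"jaw": -1},
  {"tx": 97,"ty": 390,"tz": -30,"rx": 0.004,"ry": 0.002,"rz": -0.512,"jaw": -1},
  {"tx": 97,"ty": 390,"tz": -70,"rx": 0.004,"ry": 0.002,"rz": -0.512,"jaw": -1},
  {"tx": 97,"ty": 390,"tz": -105,"rx": 0.004,"ry": 0.002,"rz": -0.512,"jaw": -1},
  {"tx": 97,"ty": 390,"tz": -116,"rx": 0.004,"ry": 0.002,"rz": -0.512,"jaw": -1},
])

```text
time_s: 13.75
position: [0.548, 0.1764, 0.0272]
tool_rot: [[0.978, -0.21, -0.009], [-0.21, -0.978, -0.001], [-0.008, 0.003, -1.0]]
ft_force: [-0.9, -0.5, 0.3]
grip_width: 0.0001
```

Run:
```python
from rend import *
s=st(); P=T2(TR,[.051,-.038,.012])[0]; go(P,tool(TR[2]),s)
e,J=avg("side",2); d,I=avg("top",2);d["image"]=I.clip(0,255).astype(np.uint8)
e["image"]=J.clip(0,255).astype(np.uint8)
crop(e,315,145,375,195,12,"k3.png"); crop(e,270,195,390,285,6,"k4.png"); crop(d,385,175,445,225,12,"k5.png")
```

```text
t 13.75 pos [0.548  0.1764 0.0272] F [-0.9 -0.5  0.3] w 0.0001
[[ 0.9777 -0.2097 -0.0089]
 [-0.2097 -0.9778 -0.0011]
 [-0.0084  0.003  -1.    ]]
delta mm [  2.7  -0.2 -15.2] rv [ 0.001 -0.009 -0.001] q [  6.1  37.1  85.1  -0.   58.3 108.2]
```

View pics/k4.png

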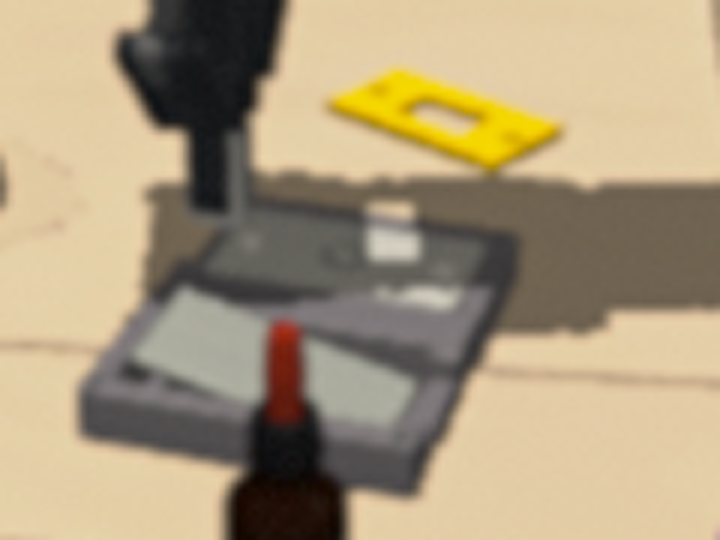

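View pics/k3.png

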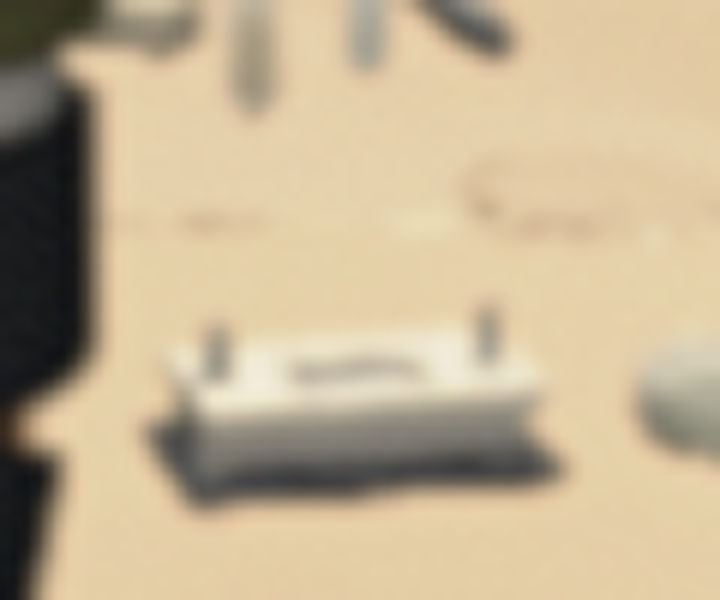

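View pics/k5.png

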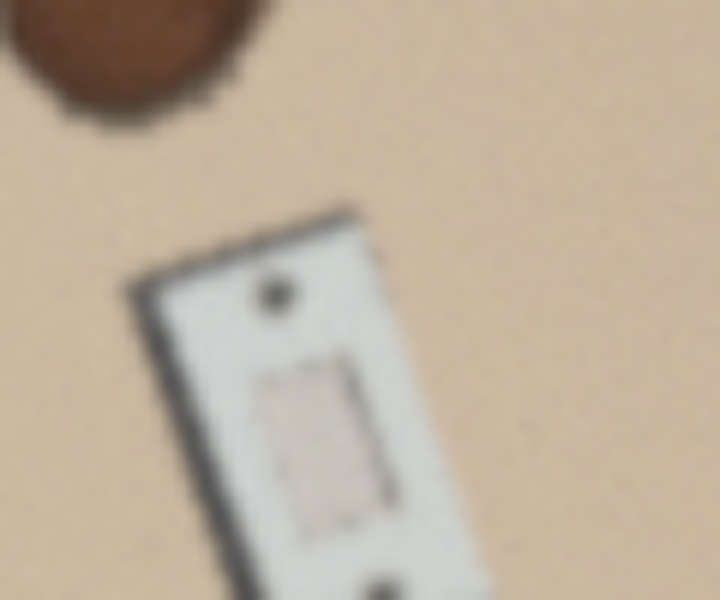

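apply_moves([
  {"tx": 2.7,"ty": 0,"tz": -5,"rx": 0,"ry": -0.009,"rz": 0,"jaw": -1},
  {"tx": 2.7,"ty": 0,"tz": -8,"rx": 0,"ry": -0.009,"rz": 0,"jaw": -1},
  {"tx": 2.7,"ty": 0,"tz": -11,"rx": 0,"ry": -0.009,"rz": 0,"jaw": -1},
  {"tx": 2.7,"ty": 0,"tz": -14,"rx": 0,"ry": -0.009,"rz": 0,"jaw": -1},
  {"tx": 2.7,"ty": 0,"tz": -16,"rx": 0,"ry": -0.009,"rz": 0,"jaw": -1},
  {"tx": 2.7,"ty": 0,"tz": -16,"rx": 0,"ry": -0.009,"rz": 0,"jaw": -1},
])

```text
time_s: 14.55
position: [0.5543, 0.1763, 0.0169]
tool_rot: [[0.978, -0.21, 0.011], [-0.21, -0.978, -0.0], [0.011, -0.002, -1.0]]
ft_force: [1.2, 0.6, 1.0]
grip_width: -0.0005
```

Run:
```python
from rend import *
s=st(); P=T2(TR,[.051,-.038,.0115])[0]; go(P,tool(TR[2]),s)
e,J=avg("side",2)
e["image"]=J.clip(0,255).astype(np.uint8)
crop(e,270,195,390,285,6,"k6.png")
```

```text
t 14.55 pos [0.5543 0.1763 0.0169] F [1.2 0.6 1. ] w -0.0005
[[ 9.776e-01 -2.103e-01  1.090e-02]
 [-2.103e-01 -9.776e-01 -1.000e-04]
 [ 1.070e-02 -2.200e-03 -9.999e-01]]
delta mm [-3.7 -0.2 -5.4] rv [ 0.     0.011 -0.   ] q [ 6.000e+00  3.800e+01  8.540e+01 -1.000e-01  5.600e+01  1.082e+02]
```

View pics/k6.png

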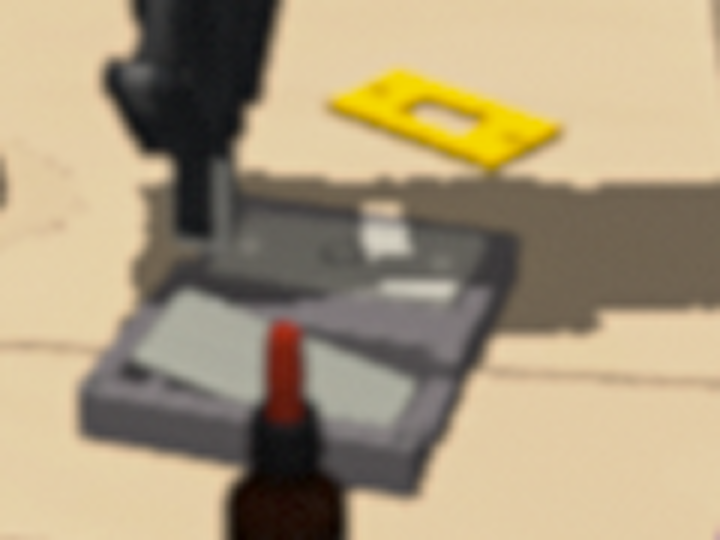

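apply_moves([
  {"tx": 0,"ty": 0,"tz": 7,"rx": 0,"ry": 0,"rz": 0,"jaw": -1},
  {"tx": -4,"ty": 0,"tz": 8,"rx": 0,"ry": 0.011,"rz": 0,"jaw": -1},
  {"tx": -4.5,"ty": 0,"tz": 8,"rx": 0,"ry": 0.011,"rz": 0,"jaw": -1},
  {"tx": -4.5,"ty": 0,"tz": 8,"rx": 0,"ry": 0.011,"rz": 0,"jaw": -1},
])

```text
time_s: 15.05
position: [0.5494, 0.1764, 0.0249]
tool_rot: [[0.978, -0.21, -0.001], [-0.21, -0.978, -0.0], [-0.001, 0.0, -1.0]]
ft_force: [-0.3, -0.9, 0.2]
grip_width: -0.0003
```

Run:
```python
from rend import *
s=st(); P=T2(TR,[.050,-.038,.0115])[0]; go(P,tool(TR[2]),s)
e,J=avg("side",1)
e["image"]=J.clip(0,255).astype(np.uint8)
crop(e,270,195,390,285,6,"k7.png")
```

```text
t 15.05 pos [0.5494 0.1764 0.0249] F [-0.3 -0.9  0.2] w -0.0003
[[ 9.776e-01 -2.103e-01 -7.000e-04]
 [-2.103e-01 -9.776e-01 -0.000e+00]
 [-7.000e-04  2.000e-04 -1.000e+00]]
delta mm [  0.2  -0.1 -13.4] rv [ 0.    -0.001 -0.   ] q [  6.   37.2  85.3   0.   57.5 108.2]
```

View pics/k7.png

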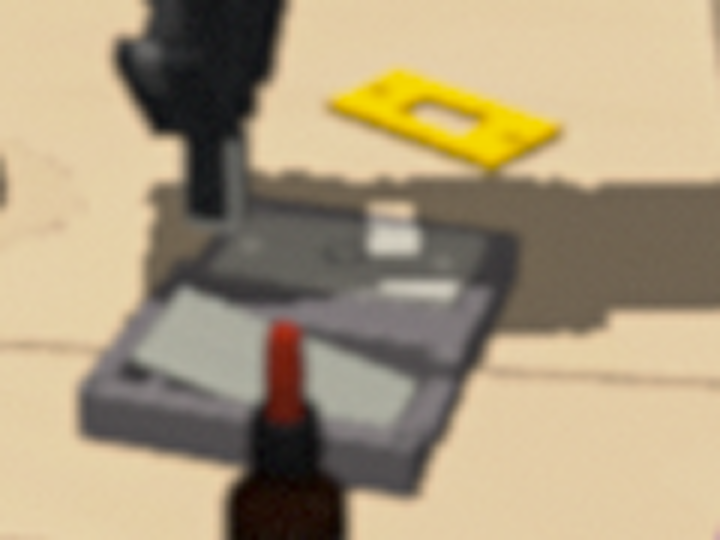

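apply_moves([
  {"tx": -1,"ty": 0,"tz": -3,"rx": 0,"ry": 0,"rz": 0,"jaw": -1},
  {"tx": -1,"ty": 0,"tz": -6,"rx": 0,"ry": 0,"rz": 0,"jaw": -1},
  {"tx": -1,"ty": 0,"tz": -9,"rx": 0,"ry": 0,"rz": 0,"jaw": -1},
  {"tx": -1,"ty": 0,"tz": -11,"rx": 0,"ry": 0,"rz": 0,"jaw": -1},
  {"tx": -1,"ty": 0,"tz": -13,"rx": 0,"ry": 0,"rz": 0,"jaw": -1},
  {"tx": -1,"ty": 0,"tz": -13,"rx": 0,"ry": 0,"rz": 0,"jaw": -1},
  {"tx": -1,"ty": 0,"tz": -13,"rx": 0,"ry": 0,"rz": 0,"jaw": -1},
])

```text
time_s: 15.8
position: [0.5486, 0.1764, 0.0119]
tool_rot: [[0.978, -0.21, -0.0], [-0.21, -0.978, -0.0], [-0.0, 0.0, -1.0]]
ft_force: [-0.0, 0.1, 3.8]
grip_width: 0.0002
```

Run:
```python
from rend import *
s=st(); P=T2(TR,[.050,-.038,.0115])[0]; go(P,tool(TR[2]),s)
e,J=avg("side",1)
e["image"]=J.clip(0,255).astype(np.uint8)
crop(e,270,195,390,285,6,"k8.png")
```

```text
t 15.8 pos [0.5486 0.1764 0.0119] F [-0.   0.1  3.8] w 0.0002
[[ 9.776e-01 -2.103e-01 -5.000e-04]
 [-2.103e-01 -9.776e-01 -1.000e-04]
 [-4.000e-04  1.000e-04 -1.000e+00]]
delta mm [ 1.1 -0.  -0.4] rv [ 0. -0. -0.] q [  6.1  38.2  86.   -0.   55.8 108.2]
```

View pics/k8.png

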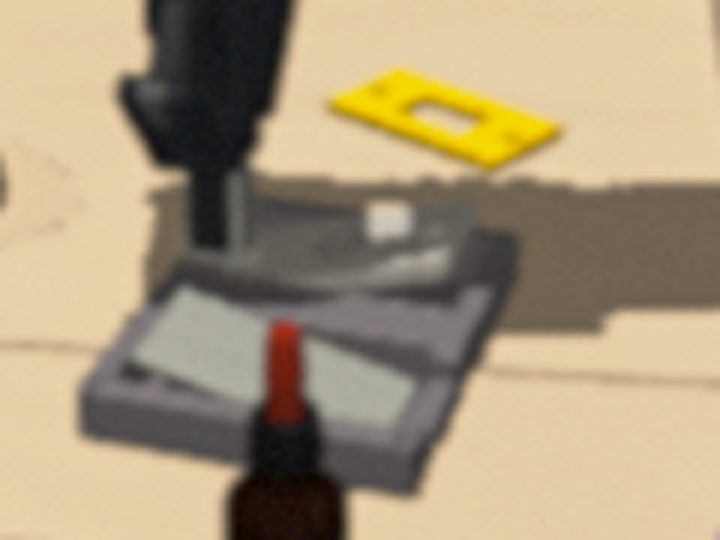

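Run:
```python
from fit import *
s=st(); Rt=tool(TR[2],-.29)
go(grasp('b',d=.005,back=.06),Rt,s); go(grasp('b',d=.005),Rt,s); print(grasp('b',d=.005))
```

```text
t 15.85 pos [0.5486 0.1763 0.0119] F [ 0.1 -0.7  3.1] w -0.0002
[[ 9.776e-01 -2.103e-01 -4.000e-04]
 [-2.103e-01 -9.776e-01 -1.000e-04]
 [-4.000e-04  2.000e-04 -1.000e+00]]
delta mm [-61.8  13.5  67.7] rv [ 0.061  0.283 -0.   ] q [  6.1  38.2  86.   -0.   55.8 108.2]
delta mm [-78.6  17.1  10.2] rv [ 0.061  0.283 -0.   ] q [  6.1  38.2  86.   -0.   55.8 108.2]
[0.47004147 0.19347194 0.02214854]
```

apply_moves([
  {"tx": 0,"ty": 0,"tz": 20,"rx": 0,"ry": 0,"rz": 0,"jaw": -1},
  {"tx": 0,"ty": 0,"tz": 55,"rx": 0,"ry": 0,"rz": 0,"jaw": -1},
  {"tx": -10,"ty": 2,"tz": 80,"rx": 0.02,"ry": 0.1,"rz": 0,"jaw": 0.46},
  {"tx": -40,"ty": 9,"tz": 80,"rx": 0.04,"ry": 0.2,"rz": 0,"jaw": 0.46},
  {"tx": -62,"ty": 13.5,"tz": 74,"rx": 0.061,"ry": 0.283,"rz": 0,"jaw": 0.46},
  {"tx": -62,"ty": 13.5,"tz": 68,"rx": 0.061,"ry": 0.283,"rz": 0,"jaw": 0.46},
  {"tx": -62,"ty": 13.5,"tz": 68,"rx": 0.061,"ry": 0.283,"rz": 0,"jaw": 0.46},
  {"tx": -62,"ty": 13.5,"tz": 68,"rx": 0.061,"ry": 0.283,"rz": 0,"jaw": 0.46},
])

```text
time_s: 16.65
position: [0.4872, 0.1897, 0.0797]
tool_rot: [[0.937, -0.21, -0.278], [-0.202, -0.978, 0.06], [-0.284, 0.0, -0.959]]
ft_force: [0.3, 0.1, 0.2]
grip_width: 0.0625
```

Run:
```python
from rend import *
s=st(); Rt=tool(TR[2],-.29)
go(grasp('b',d=.005,back=.06),Rt,s); go(grasp('b',d=.005),Rt,s)
e,J=avg("side",2);d,I=avg("top",2);d["image"]=I.clip(0,255).astype(np.uint8)
e["image"]=J.clip(0,255).astype(np.uint8)
crop(e,270,175,390,285,6,"m1.png");crop(d,210,165,310,255,7,"m2.png")
```

```text
t 16.65 pos [0.4872 0.1897 0.0797] F [0.3 0.1 0.2] w 0.0625
[[ 9.372e-01 -2.103e-01 -2.781e-01]
 [-2.017e-01 -9.776e-01  5.970e-02]
 [-2.844e-01  1.000e-04 -9.587e-01]]
delta mm [-0.4  0.1 -0.1] rv [ 0.     0.002 -0.   ] q [  5.8  34.4  81.6   5.1  79.8 106.3]
delta mm [-17.2   3.7 -57.6] rv [ 0.     0.002 -0.   ] q [  5.8  34.4  81.6   5.1  79.8 106.3]
```

View pics/m1.png

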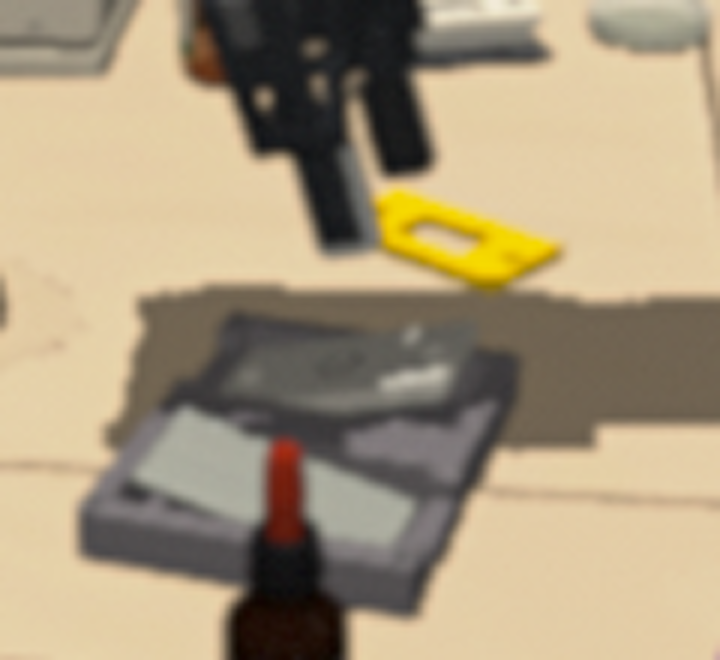

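View pics/m2.png

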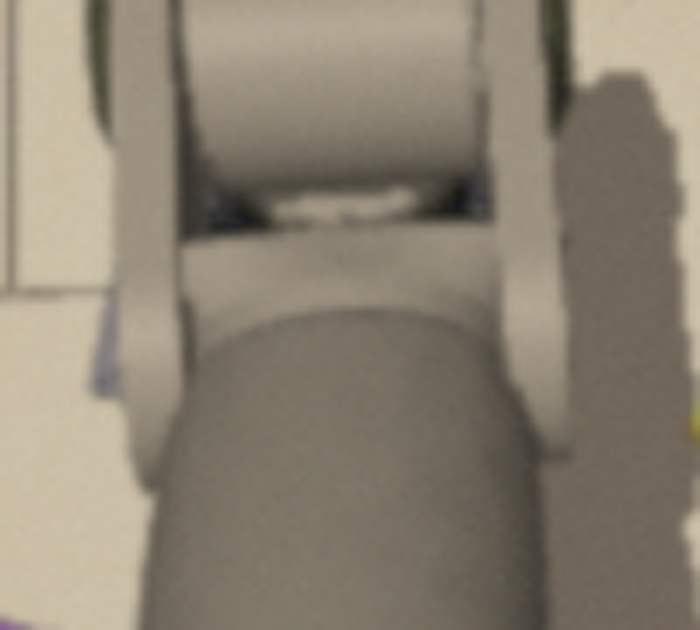

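Run:
```python
from fit import *
e=env.get_image("side")
for th in (.2,.25,.3):
    n=np.array([-np.sin(th),0,np.cos(th)]);u=np.array([np.cos(th),0,np.sin(th)]);h=np.array([-.015,0,.0135])
    o=[]
    for s,y in ((.060,.024),(.06,-.024),(-.03,.024),(-.03,-.024)):
        p=h+s*u+.006*n; uv=proj(e,T2(TR,[-p[0],-.038+y,p[2]]))[0]; o.append(((uv+.5-[270,175])*6-.5).round(0).tolist())
    print(th,o)
```

```text
0.2 [[443.0, 397.0], [478.0, 334.0], [202.0, 403.0], [247.0, 343.0]]
0.25 [[441.0, 389.0], [476.0, 327.0], [202.0, 407.0], [247.0, 346.0]]
0.3 [[438.0, 381.0], [473.0, 319.0], [202.0, 410.0], [248.0, 350.0]]
```

apply_moves([
  {"tx": -9,"ty": 2,"tz": -30,"rx": 0,"ry": 0,"rz": 0,"jaw": 0.46},
  {"tx": -14,"ty": 3,"tz": -47,"rx": 0,"ry": 0,"rz": 0,"jaw": 0.46},
  {"tx": -17,"ty": 3.7,"tz": -57,"rx": 0,"ry": 0,"rz": 0,"jaw": 0.46},
  {"tx": -17,"ty": 3.7,"tz": -57.5,"rx": 0,"ry": 0,"rz": 0,"jaw": 0.46},
  {"tx": -17,"ty": 3.7,"tz": -57.5,"rx": 0,"ry": 0,"rz": 0,"jaw": 0.46},
])

```text
time_s: 17.4
position: [0.4705, 0.1936, 0.0231]
tool_rot: [[0.937, -0.21, -0.278], [-0.201, -0.978, 0.06], [-0.284, -0.0, -0.959]]
ft_force: [-0.1, -0.4, 0.2]
grip_width: 0.062
```

Run:
```python
from rend import *
s=st(); Rt=tool(TR[2],-.29)
go(grasp('b',d=.005),Rt,s)
e,J=avg("side",1)
e["image"]=J.clip(0,255).astype(np.uint8)
crop(e,270,175,390,285,6,"m3.png")
```

```text
t 17.4 pos [0.4705 0.1936 0.0231] F [-0.1 -0.4  0.2] w 0.062
[[ 9.374e-01 -2.102e-01 -2.776e-01]
 [-2.015e-01 -9.776e-01  6.010e-02]
 [-2.840e-01 -4.000e-04 -9.588e-01]]
delta mm [-0.5 -0.1 -0.9] rv [ 0.     0.002 -0.   ] q [  6.3  37.8  87.    5.5  71.  105.9]
```

View pics/m3.png

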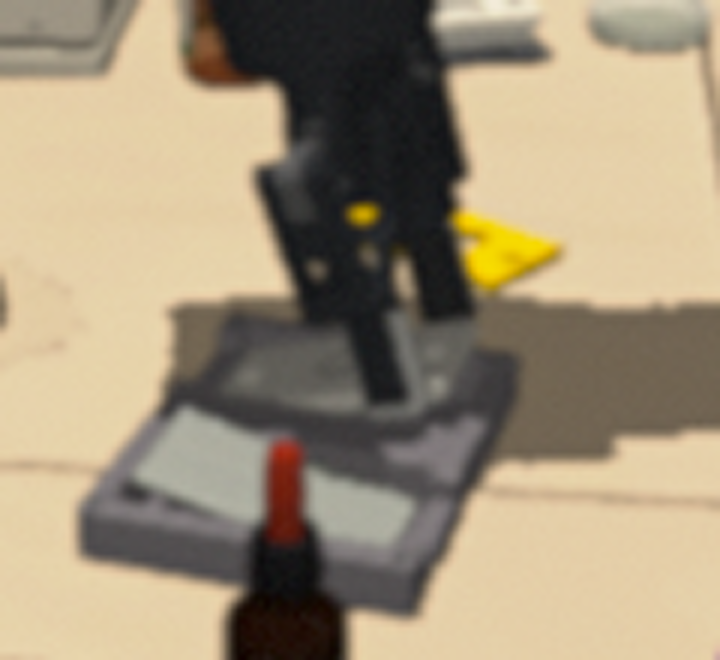

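Fingers straddle the raised near end. Close and lift.

apply_moves([
  {"tx": -0.5,"ty": 0,"tz": -0.8,"rx": 0,"ry": 0,"rz": 0,"jaw": 0.3},
  {"tx": -0.5,"ty": 0,"tz": -0.8,"rx": 0,"ry": 0,"rz": 0,"jaw": 0},
  {"tx": -0.5,"ty": 0,"tz": -0.8,"rx": 0,"ry": 0,"rz": 0,"jaw": -0.2},
  {"tx": -0.5,"ty": 0,"tz": -0.8,"rx": 0,"ry": 0,"rz": 0,"jaw": -0.2},
  {"tx": -0.5,"ty": 0,"tz": -0.8,"rx": 0,"ry": 0,"rz": 0,"jaw": -0.2},
], grip_force=70)

```text
time_s: 17.95
position: [0.4706, 0.1936, 0.0229]
tool_rot: [[0.938, -0.21, -0.276], [-0.202, -0.978, 0.06], [-0.282, -0.001, -0.959]]
ft_force: [1.3, -0.6, 4.7]
grip_width: 0.0455
```

apply_moves([
  {"tx": 0,"ty": 0,"tz": 10,"rx": 0,"ry": 0,"rz": 0,"jaw": -0.2},
  {"tx": 0,"ty": 0,"tz": 30,"rx": 0,"ry": 0,"rz": 0,"jaw": -0.2},
  {"tx": 0,"ty": 0,"tz": 60,"rx": 0,"ry": 0,"rz": 0,"jaw": -0.2},
  {"tx": 0,"ty": 0,"tz": 90,"rx": 0,"ry": 0,"rz": 0,"jaw": -0.2},
  {"tx": 0,"ty": 0,"tz": 90,"rx": 0,"ry": 0,"rz": 0,"jaw": -0.2},
])

```text
time_s: 18.45
position: [0.4719, 0.1939, 0.1164]
tool_rot: [[0.94, -0.21, -0.27], [-0.201, -0.978, 0.061], [-0.277, -0.003, -0.961]]
ft_force: [1.2, -0.6, -0.3]
grip_width: 0.0456
```

Run:
```python
from rend import *
s=st()
go(T2(BS,[-.032,0,.14])[0],tool(TR[2],0),s); go(T2(BS,[-.032,0,.14])[0],tool(BS[2],0),s)
e,J=avg("side",1)
e["image"]=J.clip(0,255).astype(np.uint8)
crop(e,250,145,390,285,5,"m4.png")
```

```text
t 18.45 pos [0.4719 0.1939 0.1164] F [ 1.2 -0.6 -0.3] w 0.0456
[[ 0.9397 -0.2102 -0.2698]
 [-0.2011 -0.9777  0.0611]
 [-0.2766 -0.0031 -0.961 ]]
delta mm [ -18.1 -406.6   23.6] rv [-0.062 -0.273 -0.001] q [  6.3  30.5  81.9   5.2  82.8 107.1]
delta mm [ -18.1 -406.6   23.6] rv [ 0.009 -0.283  0.507] q [  6.3  30.5  81.9   5.2  82.8 107.1]
```

View pics/m4.png

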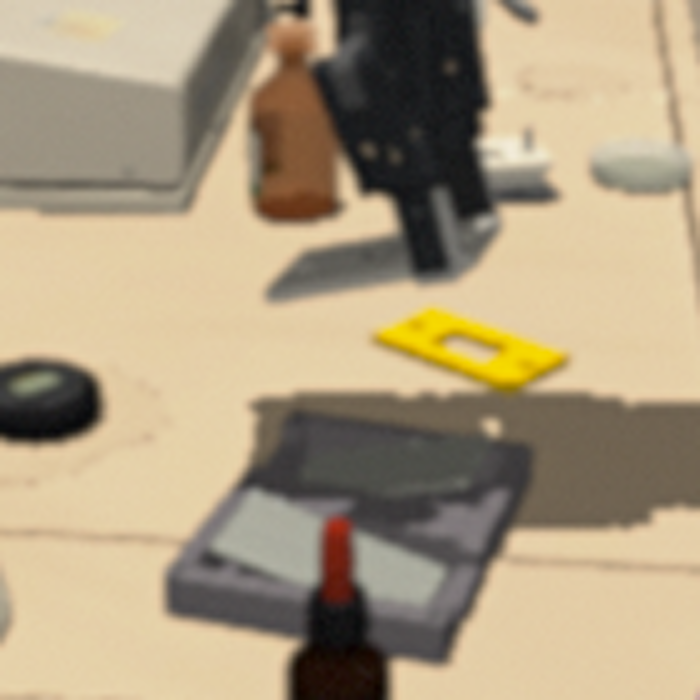

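apply_moves([
  {"tx": 0,"ty": -20,"tz": 24,"rx": -0.02,"ry": -0.1,"rz": 0,"jaw": -0.2},
  {"tx": 0,"ty": -60,"tz": 24,"rx": -0.04,"ry": -0.2,"rz": 0,"jaw": -0.2},
  {"tx": 0,"ty": -105,"tz": 24,"rx": -0.062,"ry": -0.273,"rz": 0,"jaw": -0.2},
  {"tx": -2,"ty": -150,"tz": 24,"rx": -0.048,"ry": -0.277,"rz": 0.1,"jaw": -0.2},
  {"tx": -5,"ty": -195,"tz": 24,"rx": -0.034,"ry": -0.28,"rz": 0.2,"jaw": -0.2},
  {"tx": -8,"ty": -240,"tz": 24,"rx": -0.02,"ry": -0.282,"rz": 0.3,"jaw": -0.2},
  {"tx": -11,"ty": -285,"tz": 24,"rx": -0.005,"ry": -0.283,"rz": 0.4,"jaw": -0.2},
  {"tx": -15,"ty": -330,"tz": 24,"rx": 0.009,"ry": -0.283,"rz": 0.507,"jaw": -0.2},
  {"tx": -18,"ty": -370,"tz": 24,"rx": 0.009,"ry": -0.283,"rz": 0.507,"jaw": -0.2},
  {"tx": -18,"ty": -407,"tz": 24,"rx": 0.009,"ry": -0.283,"rz": 0.507,"jaw": -0.2},
  {"tx": -18,"ty": -407,"tz": -10,"rx": 0.009,"ry": -0.283,"rz": 0.507,"jaw": -0.2},
  {"tx": -18,"ty": -407,"tz": -40,"rx": 0.009,"ry": -0.283,"rz": 0.507,"jaw": -0.2},
])

```text
time_s: 19.7
position: [0.4523, -0.214, 0.0728]
tool_rot: [[0.956, 0.292, -0.003], [0.292, -0.956, -0.001], [-0.004, 0.0, -1.0]]
ft_force: [0.4, 0.6, -1.8]
grip_width: 0.0454
```

Run:
```python
from rend import *
s=st()
go(T2(BS,[-.032,0,.048])[0],tool(BS[2],0),s)
```

```text
t 19.7 pos [ 0.4523 -0.214   0.0728] F [ 0.4  0.6 -1.8] w 0.0454
[[ 9.563e-01  2.922e-01 -3.400e-03]
 [ 2.922e-01 -9.563e-01 -1.400e-03]
 [-3.700e-03  3.000e-04 -1.000e+00]]
delta mm [  1.4   1.3 -24.8] rv [ 0.001 -0.003  0.002] q [-38.8  27.5  95.3  -0.2  57.4  34.3]
```

apply_moves([
  {"tx": 1.5,"ty": 0.8,"tz": -12,"rx": 0.001,"ry": -0.003,"rz": 0.002,"jaw": -0.2},
  {"tx": 2,"ty": 0.8,"tz": -23,"rx": 0.001,"ry": -0.003,"rz": 0.002,"jaw": -0.2},
  {"tx": 2,"ty": 0.8,"tz": -25,"rx": 0.001,"ry": -0.003,"rz": 0.002,"jaw": -0.2},
  {"tx": 2,"ty": 0.8,"tz": -25,"rx": 0.001,"ry": -0.003,"rz": 0.002,"jaw": -0.2},
  {"tx": 2,"ty": 0.8,"tz": -25,"rx": 0.001,"ry": -0.003,"rz": 0.002,"jaw": -0.2},
])

```text
time_s: 20.2
position: [0.4545, -0.2134, 0.0484]
tool_rot: [[0.956, 0.294, 0.0], [0.294, -0.956, -0.001], [0.0, 0.001, -1.0]]
ft_force: [-0.7, -0.8, -0.2]
grip_width: 0.0458
```

Run:
```python
from rend import *
s=st()
go(T2(BS,[-.031,0,.048])[0],tool(BS[2],0),s)
e,J=avg("side",3);d,I=avg("top",3);d["image"]=I.clip(0,255).astype(np.uint8)
e["image"]=J.clip(0,255).astype(np.uint8)
crop(e,315,145,375,195,12,"n1.png");crop(d,385,175,445,225,12,"n2.png")
for zb in (.0485,.0505,.0525,.0545):
    P=T2(BS,[[.045,.024,zb],[.045,.024,zb+.006],[-.02,.024,zb],[.045,-.024,zb+.006]]); print(zb,((proj(e,P)+.5-[315,145])*12-.5).round(0).tolist(), ((proj(d,P)+.5-[385,175])*12-.5).round(0).tolist())
```

```text
t 20.2 pos [ 0.4545 -0.2134  0.0484] F [-0.7 -0.8 -0.2] w 0.0458
[[ 9.557e-01  2.943e-01  3.000e-04]
 [ 2.943e-01 -9.557e-01 -1.100e-03]
 [ 0.000e+00  1.100e-03 -1.000e+00]]
delta mm [ 0.1  0.9 -0.4] rv [0.001 0.    0.   ] q [-38.7  29.7  96.6  -0.   53.6  34.2]
0.0485 [[203.0, 326.0], [203.0, 303.0], [455.0, 310.0], [163.0, 246.0]] [[180.0, 281.0], [184.0, 279.0], [275.0, 561.0], [391.0, 211.0]]
0.0505 [[203.0, 319.0], [203.0, 296.0], [455.0, 303.0], [163.0, 239.0]] [[181.0, 280.0], [186.0, 278.0], [277.0, 561.0], [393.0, 210.0]]
0.0525 [[203.0, 311.0], [203.0, 288.0], [455.0, 295.0], [163.0, 232.0]] [[183.0, 280.0], [188.0, 277.0], [279.0, 561.0], [395.0, 209.0]]
0.0545 [[203.0, 303.0], [203.0, 280.0], [455.0, 288.0], [163.0, 224.0]] [[184.0, 279.0], [189.0, 276.0], [281.0, 560.0], [397.0, 208.0]]
```

View pics/n1.png

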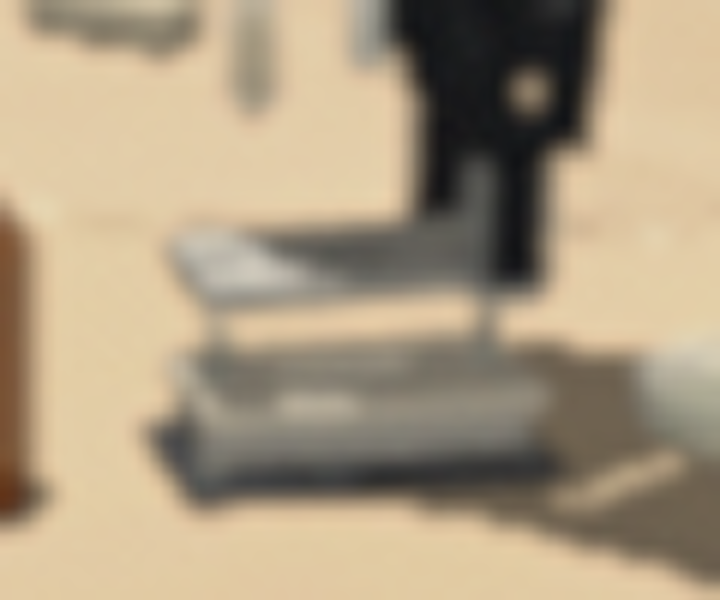

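View pics/n2.png

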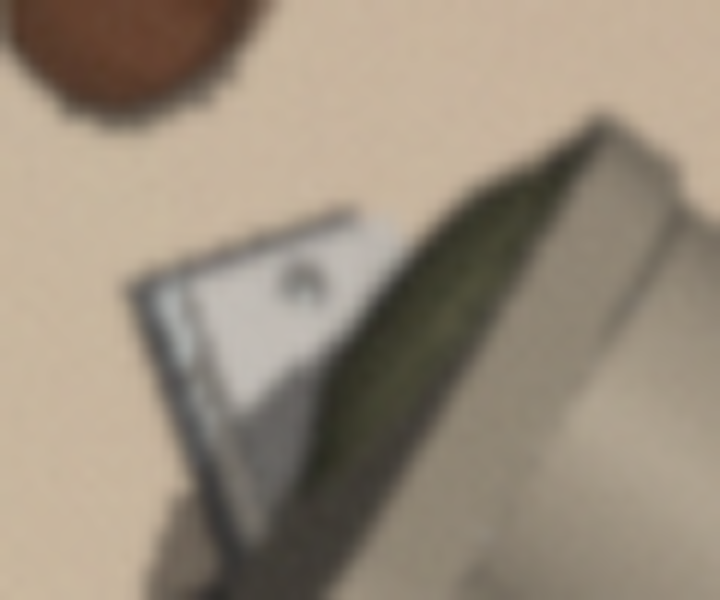

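apply_moves([
  {"tx": 0.6,"ty": -0.3,"tz": -3,"rx": 0,"ry": 0,"rz": 0,"jaw": -0.2},
  {"tx": 0.6,"ty": -0.3,"tz": -7,"rx": 0,"ry": 0,"rz": 0,"jaw": -0.2},
  {"tx": 0.6,"ty": -0.3,"tz": -11,"rx": 0,"ry": 0,"rz": 0,"jaw": -0.2},
  {"tx": 0.6,"ty": -0.3,"tz": -14,"rx": 0,"ry": 0,"rz": 0,"jaw": -0.2},
  {"tx": 0.6,"ty": -0.3,"tz": -17,"rx": 0,"ry": 0,"rz": 0,"jaw": -0.2},
  {"tx": 0.6,"ty": -0.3,"tz": -17,"rx": 0,"ry": 0,"rz": 0,"jaw": -0.2},
])

```text
time_s: 21.1
position: [0.4548, -0.2135, 0.0306]
tool_rot: [[0.956, 0.294, -0.001], [0.294, -0.956, -0.0], [-0.001, 0.0, -1.0]]
ft_force: [0.3, -0.3, -0.4]
grip_width: 0.0457
```

Run:
```python
from rend import *
s=st();print(s["wrist_torque"].round(2))
e,J=avg("side",2)
e["image"]=J.clip(0,255).astype(np.uint8)
crop(e,315,145,375,195,12,"n3.png")
```

```text
t 21.1 pos [ 0.4548 -0.2135  0.0306] F [ 0.3 -0.3 -0.4] w 0.0457
[[ 9.558e-01  2.942e-01 -7.000e-04]
 [ 2.942e-01 -9.558e-01 -2.000e-04]
 [-7.000e-04  0.000e+00 -1.000e+00]]
[ 0.    0.   -0.03]
```

View pics/n3.png

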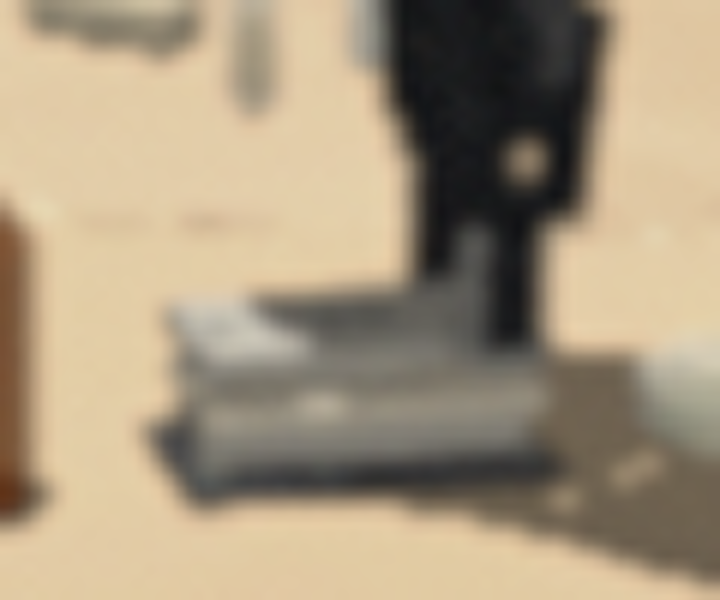

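apply_moves([
  {"tx": 0,"ty": 0,"tz": -2,"rx": 0,"ry": 0,"rz": 0,"jaw": -0.2},
  {"tx": 0,"ty": 0,"tz": -4,"rx": 0,"ry": 0,"rz": 0,"jaw": -0.2},
  {"tx": 0,"ty": 0,"tz": -5.5,"rx": 0,"ry": 0,"rz": 0,"jaw": -0.2},
  {"tx": 0,"ty": 0,"tz": -5.5,"rx": 0,"ry": 0,"rz": 0,"jaw": -0.2},
])

```text
time_s: 21.6
position: [0.4549, -0.2135, 0.0253]
tool_rot: [[0.956, 0.294, -0.0], [0.294, -0.956, -0.0], [-0.001, 0.0, -1.0]]
ft_force: [-0.3, -0.5, 0.2]
grip_width: 0.0456
```

apply_moves([
  {"tx": 0,"ty": 0,"tz": -1,"rx": 0,"ry": 0,"rz": 0,"jaw": -0.2},
  {"tx": 0,"ty": 0,"tz": -1.6,"rx": 0,"ry": 0,"rz": 0,"jaw": -0.2},
  {"tx": 0,"ty": 0,"tz": -1.6,"rx": 0,"ry": 0,"rz": 0,"jaw": -0.2},
])

```text
time_s: 21.9
position: [0.4549, -0.2135, 0.0238]
tool_rot: [[0.956, 0.294, -0.0], [0.294, -0.956, -0.0], [-0.0, 0.0, -1.0]]
ft_force: [0.6, 0.4, -0.2]
grip_width: 0.0455
```

apply_moves([
  {"tx": 0,"ty": 0,"tz": -1,"rx": 0,"ry": 0,"rz": 0,"jaw": -0.2},
  {"tx": 0,"ty": 0,"tz": -1.6,"rx": 0,"ry": 0,"rz": 0,"jaw": -0.2},
  {"tx": 0,"ty": 0,"tz": -1.6,"rx": 0,"ry": 0,"rz": 0,"jaw": -0.2},
])

```text
time_s: 22.2
position: [0.455, -0.2135, 0.0231]
tool_rot: [[0.956, 0.294, 0.0], [0.294, -0.956, -0.001], [-0.0, 0.001, -1.0]]
ft_force: [-2.4, 1.6, 12.8]
grip_width: 0.0451
```

Run:
```python
from rend import *
s=st();print(s["wrist_torque"].round(2))
e,J=avg("side",2)
e["image"]=J.clip(0,255).astype(np.uint8)
crop(e,315,145,375,195,12,"n4.png")
```

```text
t 22.2 pos [ 0.455  -0.2135  0.0231] F [-2.4  1.6 12.8] w 0.0451
[[ 9.557e-01  2.943e-01  2.000e-04]
 [ 2.943e-01 -9.557e-01 -8.000e-04]
 [-0.000e+00  8.000e-04 -1.000e+00]]
[0.6  0.41 0.04]
```

View pics/n4.png

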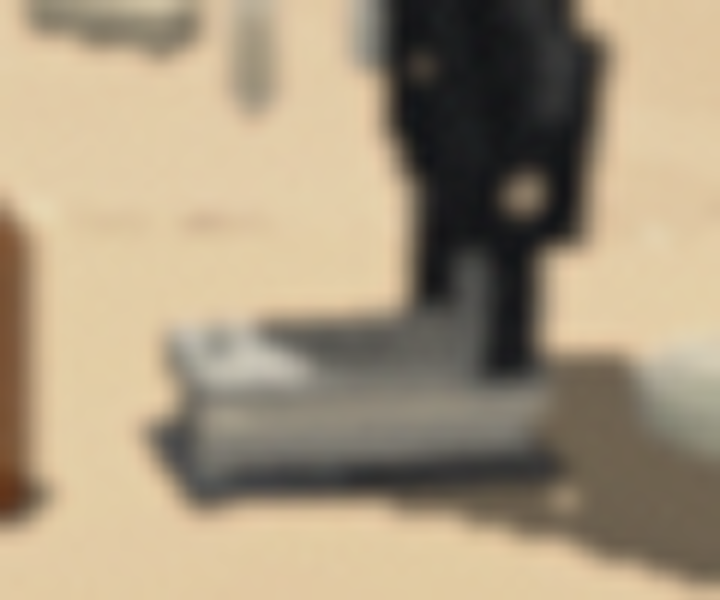

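apply_moves([
  {"tx": 0,"ty": 0,"tz": 0.7,"rx": 0,"ry": 0,"rz": 0,"jaw": -0.2},
  {"tx": 0,"ty": 0,"tz": 0.7,"rx": 0,"ry": 0,"rz": 0,"jaw": 0.2},
  {"tx": 0,"ty": 0,"tz": 0.7,"rx": 0,"ry": 0,"rz": 0,"jaw": 0.5},
  {"tx": 0,"ty": 0,"tz": 0.7,"rx": 0,"ry": 0,"rz": 0,"jaw": 0.5},
  {"tx": 0,"ty": 0,"tz": 20,"rx": 0,"ry": 0,"rz": 0,"jaw": 0.5},
  {"tx": 0,"ty": 0,"tz": 60,"rx": 0,"ry": 0,"rz": 0,"jaw": 0.5},
  {"tx": 0,"ty": 0,"tz": 105,"rx": 0,"ry": 0,"rz": 0,"jaw": 0.5},
  {"tx": 0,"ty": 0,"tz": 150,"rx": 0,"ry": 0,"rz": 0,"jaw": 0.5},
  {"tx": -10,"ty": 50,"tz": 170,"rx": 0,"ry": 0,"rz": 0,"jaw": 0.5},
  {"tx": -10,"ty": 100,"tz": 170,"rx": 0,"ry": 0,"rz": 0,"jaw": 0.5},
  {"tx": -10,"ty": 150,"tz": 170,"rx": 0,"ry": 0,"rz": 0,"jaw": 0.5},
  {"tx": -10,"ty": 200,"tz": 170,"rx": 0,"ry": 0,"rz": 0,"jaw": 0.5},
])

```text
time_s: 23.5
position: [0.4445, -0.0162, 0.1933]
tool_rot: [[0.956, 0.293, 0.001], [0.293, -0.956, -0.001], [0.0, 0.001, -1.0]]
ft_force: [1.2, -0.4, -0.2]
grip_width: 0.0638
```

apply_moves([
  {"tx": 0,"ty": 50,"tz": 0,"rx": 0,"ry": 0,"rz": 0,"jaw": 0.5},
  {"tx": 0,"ty": 100,"tz": 0,"rx": 0,"ry": 0,"rz": 0,"jaw": 0.5},
  {"tx": 0,"ty": 100,"tz": 0,"rx": 0,"ry": 0,"rz": 0,"jaw": 0.5},
])

```text
time_s: 23.8
position: [0.4435, 0.0885, 0.1932]
tool_rot: [[0.954, 0.3, 0.0], [0.3, -0.954, 0.0], [0.001, -0.0, -1.0]]
ft_force: [0.6, -1.0, -0.2]
grip_width: 0.064
```

Run:
```python
from rend import *
s=st()
e,J=avg("side",3);d,I=avg("top",3);d["image"]=I.clip(0,255).astype(np.uint8)
e["image"]=J.clip(0,255).astype(np.uint8)
crop(e,315,145,375,195,12,"q1.png");crop(d,380,155,440,265,7,"q2.png")
cv2.imwrite("pics/q3.png",d["image"][:,:,::-1]); cv2.imwrite("pics/q4.png",e["image"][:,:,::-1])
for zb in (.020,.026):
    P=T2(BS,[[.045,.024,zb],[.045,.024,zb+.006],[-.045,.024,zb+.006],[-.045,.024,zb],[.045,-.024,zb+.006],[-.045,-.024,zb+.006]]); print(zb,((proj(e,P)+.5-[315,145])*12-.5).round(0).tolist())
    print(((proj(d,P)+.5-[380,155])*7-.5).round(0).tolist())
```

```text
t 23.8 pos [0.4435 0.0885 0.1932] F [ 0.6 -1.  -0.2] w 0.064
[[ 9.540e-01  2.997e-01  5.000e-04]
 [ 2.997e-01 -9.540e-01  2.000e-04]
 [ 5.000e-04 -0.000e+00 -1.000e+00]]
0.02 [[202.0, 434.0], [202.0, 412.0], [546.0, 388.0], [545.0, 411.0], [162.0, 351.0], [494.0, 330.0]]
[[127.0, 310.0], [129.0, 309.0], [205.0, 532.0], [202.0, 532.0], [247.0, 270.0], [324.0, 493.0]]
0.026 [[202.0, 412.0], [202.0, 389.0], [547.0, 366.0], [546.0, 388.0], [162.0, 329.0], [495.0, 308.0]]
[[129.0, 309.0], [132.0, 308.0], [208.0, 531.0], [205.0, 532.0], [250.0, 269.0], [327.0, 492.0]]
```

View pics/q1.png

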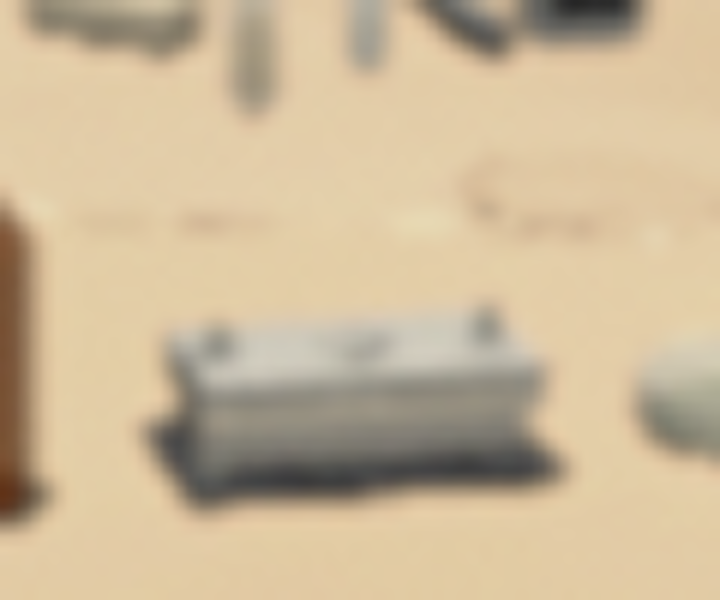

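View pics/q2.png

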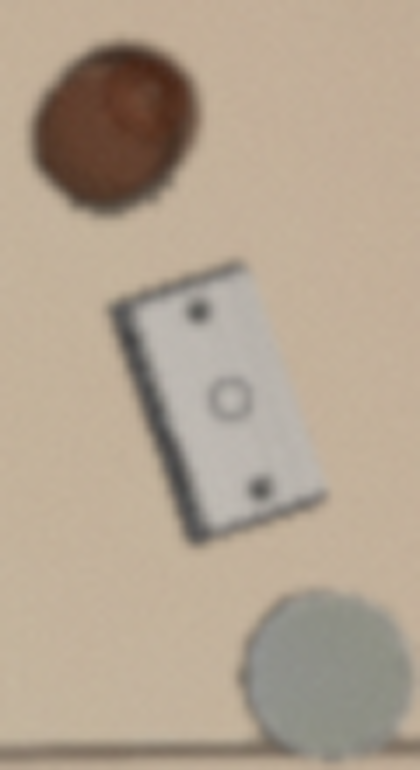

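View pics/q3.png

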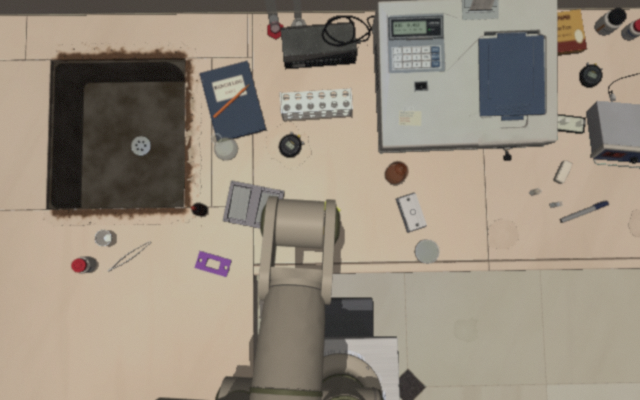

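Run:
```python
from h import *
st(); print(env.close_job())
```

```text
t 24.1 pos [0.4447 0.0826 0.1932] F [-0.6  0.3 -0.2] w 0.064
[[ 9.566e-01  2.913e-01  7.000e-04]
 [ 2.913e-01 -9.566e-01 -1.100e-03]
 [ 3.000e-04  1.200e-03 -1.000e+00]]
the job is handed in; nothing more can be done
None
```

The cell is assembled and handed in at 24.1 s of the 72 s allowed; the hand-in gave no verdict. I tilted the white spacer up in pocket a and took it by its raised end. It then went over both pins with a half turn, so the hand stayed clear of the amber bottle. The cover went on top the same way from pocket b, without the half turn.

**Final checks:** both cameras show both pins standing through the cover. In the side view the cover's top edges lie within about 1 mm of where a level, fully seated stack should be. In the top view the amber bottle, dropper bottle, petri dish and stopwatch are at their starting pixels. The gripper was open, 0.19 m above the bench and clear of everything.

**What did not go to plan:**
- The first press on the cover landed about 4 mm too far out and did not tilt the plate, so I repeated it.
- The spacer met its seat with a brief 60 N at the wrist, under the 120 N limit.
- Plate heights read from the side image while a plate was held above the pins came out about 3 to 4 mm higher than the contact heights implied. I went by the contact forces and the final images.

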